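# Press a bearing carrier together on the arbor press

## Robot

A 7-joint arm with a two-finger parallel gripper is mounted at the origin on the work surface. World frame = base frame: x ahead of the robot, y to its left, z up, the work surface at z = 0. Lengths are in m, angles in rad, forces in N, time in s.
With the tool pointing down it reaches from about 0.4 to 0.875 m from the base axis. Payload 19.3 kg.
Tool frame: the origin (TCP) lies between the finger pads; the fingertips stand 11 mm ahead of it and the grasp point (between the pads) lies 8 mm behind it (env.finger_overhang is the z of the fingertips in the tool frame, in m); z points along the fingers, y is the line along which they close (so a half turn about z gives the same grasp; the last joint's range is limited). The gripper opens to 85 mm and grips with 20 to 120 N. Pads are 22 mm wide; open, the fingers measure 114 mm over their backs; the gripper's body (76 mm by 85 mm) begins 54 mm behind the grasp point. The pads swing forward as they close: fully open they stand 13 mm farther back than shut.
Start: joints at [1.102, 0.521, -0.036, 1.599, 0.021, 1.021, -0.113], TCP at [0.243, -0.576, 0.242] pointing down, gripper open.
Joint ranges: [-2.91, 2.91], [-0.3, 2.13], [-1.5, 1.42], [0.17, 2.43], [-1.26, 4.41], [0.16, 1.93], [-2.52, 2.52]. Speed limits (rad/s): [1.89, 1.89, 2.39, 2.39, 3.01, 3.01, 3.01].

## Interface

Orientations are given as a unit quaternion [x, y, z, w].
In Python, from workcell import get_obs, get_image, calibration, ticket, env gives the robot as it stands.
- The arm moves only by the tool send_rows, never from a script. Its argument "moves" is a list of rows, each an object with "delta_pos": the shift along the tool's x, y, z scaled (see below), a list of three; "spin": the turn about the tool's z scaled (see below); "claw": the opening, from 0 (shut) to 1 (fully open). In form: [{"delta_pos": [x, y, z], "spin": spin, "claw": claw}, ...]. A call has exactly 8 rows; each row is the pose to reach, as a shift and turn from the pose commanded when the call began, along the tool's axes at that moment, turning the shorter way round; what a row does not reach only later rows make up. The controller multiplies each number of a shift by 25 cm and each number of a turn by 180 degrees. A row lasts 1/8 s, in which the tool goes at most 62.5 mm and 10.7 degrees, less where a joint would pass 70% of its speed; a pose out of reach is approached as far as the arm can. A call with a number of a shift or a turn outside -1 to 1 is refused whole. A call with a gripper value outside its range is refused whole. The fingers move at their own pace and stop on an object; "grip_force" is the grip in N (left out, the last holds). Time passes only in rows, so rows that repeat a pose let the fingers close, or fill a call up. It gives the time, the measured TCP pose, the force, the opening and the grip force at its end, in the units of the state.
- get_obs(): the state, without advancing time (a new reading comes with each control period).
- get_image(name): name is "scene" or "top" or "wrist"; returns the picture (400x640x3 uint8, red, green, blue); there is no depth.
- calibration(name): a dict with "fx", "fy", "cx", "cy" (pixels), "world_from_camera" (4x4, takes a point from camera to world coordinates); the wrist camera has in their place "hand_eye" (4x4, takes a point from camera to tool coordinates, whose origin is the TCP and whose axes are the flange's). Camera axes: x right, y down, z forward; pixel columns grow to the right and rows downward; lengths in m; the calibration is good to about 2 mm. A picture is of the moment at which its call begins: read the wrist's pose just before it. calibration takes no time and is no camera call.
- ticket.hand_in(): hands the job in; it is judged then, once.
The state is a dict: "time": time; "joints": joint angles; "dq": joint speeds; "joint_torque": joint torques, N m; "eef_pos": TCP position; "tcp_rot": TCP orientation; "wrist_force": force on the tool from outside, world axes, zero at the start; "torque": the same for the moment, N m; "width": opening from 0.0 (shut) to 1.0 (fully open); "grasp_force": force on a finger pad.
Only numpy, scipy, OpenCV 4.12 (cv2) and the standard library are available. Lean on these libraries where they do the work, as an engineer would, in place of code of your own. Each camera call takes 0.05 s, during which the arm holds its last target. There are 200 camera calls.

## Task

Assemble the bearing carrier in the pocket of the press's shuttle sled: first the carrier body, then every spacing ring that is laid out, then the cover disc with its boss up, each lying flat and square in the pocket. Slide the loaded sled along its channel, without lifting it, against the inner stop under the ram, push the lever down so that the ram bears firmly on the cover for about a second, and let the lever come back up. Then draw the sled back out against the outer stop with the finished stack still in its pocket; leave the other tools on the bench alone.

Things in the scene. Friction and masses are not known exactly. Their poses are not given: they have to be found in the camera images.
- press: Small green arbor press with a shuttle bed, fixed. Origin on the bench below the ram axis; x to its back, y along the bed to the loading end, z up. Bed 100 mm wide, y -60 to 300 mm, top at 15 mm; guide strips along both edges, top at 24 mm. Column x 80 to 150, y -28 to 28 mm, to 245 mm high; head over the bed x -40 to 150, y -35 to 35, z 127 to 245 mm.
- inner_stop (a point): Middle of the inner stop bar's face on the bed (press y = -42 mm); with the sled against it the pocket is under the ram.
- outer_stop (a point): Middle of the outer stop bar's face at the loading end of the bed (press y = 287 mm); with the sled against it the pocket is 165 mm from the ram axis.
- sled: Aluminium shuttle sled lying loose in the channel between the guide strips (1.5 mm play each side), 70 mm wide (x), y -42 to 122 mm, plate 12 mm thick, 0.6 to 0.9 kg. Origin on its underside below the pocket's middle; axes as the press's. It carries the pocket and, at its +y end, an upright handle. It starts up to 30 mm short of the outer stop.
- pocket (a point): Centre of the pocket floor, 27 mm above the bench. Round pocket for the 56 mm parts: 59 mm across its faces, 53 mm deep, between two curved walls about 14 mm thick on its +y and -y sides; the top 6 mm flares out. On the +x and -x sides it is open by a slot 35 mm wide down to the floor, where fingers closing along the sled's x can reach in.
- sled_handle (a point): Upright round steel handle of the sled, 18 mm in diameter, 52 mm tall, 106 mm from the pocket along sled +y; the point is on its axis, 16 mm below its top (63 mm above the bench).
- ram: Square steel ram (24 mm) with a round 28 mm foot, moving straight down; origin at the centre of the foot's lower face, 93 mm above the bench when raised. The lever drives it 20 mm down per radian.
- lever (a joint): Press lever angle in rad: 0 is up (ram raised), at most 1.4 with the knob down. At angle q the lever rises from its hub towards press -x at 0.70 - q rad above level. A spring returns it when released (about 3 to 4 N at 120 mm from the hub); each further newton there gives about 6 N at the ram.
- lever_hub (a point): Pivot axis of the lever (along press y) at the -y side of the press head; x = 22, y = -60, z = 190 mm in the press frame.
- lever_knob (a point): Centre of the black ball knob (32 mm) at the free end of the lever, 160 mm from the hub. The lever is a round bar 14 mm thick that can be pushed down from above anywhere from 80 to 150 mm from the hub.
- carrier: The carrier, the tallest of the turned parts, 20 mm high with a stepped bore and a groove round it; 56 mm across, aluminium, lying flat on the bench at the start; origin at the centre of its underside, z its axis (up). About 0.12 kg.
- spacer1: Spacing ring, 8 mm thick, 32 mm hole, the same either way up, 56 mm across, aluminium, lying flat on the bench at the start; origin at its middle (4 mm above its underside), z its axis. One to three such rings are laid out, all alike.
- spacer2: Spacing ring, 8 mm thick, 32 mm hole, the same either way up, 56 mm across, aluminium, lying flat on the bench at the start; origin at its middle (4 mm above its underside), z its axis. One to three such rings are laid out, all alike.
- spacer3: Spacing ring, 8 mm thick, 32 mm hole, the same either way up, 56 mm across, aluminium, lying flat on the bench at the start; origin at its middle (4 mm above its underside), z its axis. One to three such rings are laid out, all alike.
- cover: Cover disc: 8 mm thick with a round boss on top (22 mm across, 6 mm high) and four small screw holes; 56 mm across, aluminium, lying flat on the bench at the start; origin at the centre of its underside, z its axis (up). The boss faces up.
- drill_chuck: Steel drill chuck standing on the bench, 42 mm across, 56 mm tall; origin at its underside. Not part of the job.
- chuck_key: Steel T-shaped chuck key lying on the bench, about 75 by 70 mm, 12 mm high; origin at its middle. Not part of the job.
- caliper: Digital caliper lying on the bench, 210 mm long (its x), up to 70 mm wide, 12 mm high; origin at its middle. Not part of the job.
- screwdriver: Screwdriver lying on the bench, 190 mm long along its x, about 30 mm thick; origin near its middle. Not part of the job.
- oil_bottle: Oil bottle, 52 mm across, 130 mm tall, standing; origin at its underside. Not part of the job.

How it is judged:
By the outcome, as a careful person would: the job done as asked, in the order asked, and still so for the second after the job is handed in, with the robot touching nothing.
Of spacer1, spacer2, spacer3 only 1 to 3 are there at a start; the rules pass over those that are not, and their reading is None.
At some moment in a run one of spacer1, spacer2, spacer3, cover may be knocked a few centimetres aside while the robot is not near it.
Once in a run the grip may slacken for a moment while it holds something.
It also fails if it takes over 208 s, if anything falls off the work surface, if the arm or the gripper's body presses on something with over 40 N, if the wrist force passes 120 N, or if a joint passes its speed limit or range.

## Working session

There is one attempt and no reset: what is moved stays moved. The work goes in short steps, Python scripts to look and compute and a tool call to move; the robot and the scene stay as the last step left them, time stands still between calls to the robot, and variables do not carry over. Pictures are saved under pics/ and viewed, at most 14 in all, crops included, and the job is handed in when it is done.

Besides the shell and the picture viewer there is one more tool, called after "Call:" by a JSON object that holds its "name" and its "arguments", one argument or row to a line. send_rows: Moves the arm, as the interface text tells. Its arguments: {"type":"object","properties":{"moves":{"type":"array","items":{"type":"object","properties":{"delta_pos":{"type":"array","items":{"type":"number","minimum":-1,"maximum":1}},"spin":{"type":"number","minimum":-1,"maximum":1},"claw":{"type":"number"}}}},"grip_force":{"type":"number"}},"required":["moves"]}

```bash
ls; mkdir -p pics; python3 - <<'E'
from workcell import get_obs,get_image,calibration,env
import cv2,numpy as np
o=get_obs();print({k:np.round(v,3).tolist() for k,v in o.items()}, env.finger_overhang)
for n in ("top","scene"):
    cv2.imwrite(f"pics/{n}0.png",get_image(n)[:,:,::-1]);c=calibration(n);print(n,c["fx"],c["fy"],c["cx"],c["cy"],np.round(c["world_from_camera"],3).tolist())
c=calibration("wrist");print(c)
E
```

```text
pics
{'time': 0.0, 'joints': [1.102, 0.522, -0.036, 1.6, 0.021, 1.021, -0.113], 'dq': [-0.001, 0.001, 0.001, 0.0, -0.001, -0.0, -0.001], 'joint_torque': [0.0, -92.713, 1.98, -36.993, 0.018, 0.008, -0.0], 'eef_pos': [0.243, -0.576, 0.242], 'tcp_rot': [0.98, 0.198, -0.0, -0.001], 'wrist_force': [0.083, 0.544, -0.16], 'torque': [-0.019, -0.021, 0.022], 'grasp_force': 0.0, 'width': 0.998} 0.011
top 500.0308603366544 500.0308603366544 310.80317342773697 198.68618306733788 [[0.013, -0.99, 0.141, 0.406], [-1.0, -0.016, -0.021, 0.013], [0.023, -0.141, -0.99, 1.557], [0.0, 0.0, 0.0, 1.0]]
scene 432.48915626634965 432.48915626634965 324.8653886871162 194.7670218477179 [[-0.061, 0.539, -0.84, 1.732], [0.998, 0.02, -0.06, 0.096], [-0.016, -0.842, -0.539, 0.915], [0.0, 0.0, 0.0, 1.0]]
{'fx': 287.38337884656625, 'fy': 287.38337884656625, 'cx': 321.3121455530954, 'cy': 198.70123196848553, 'hand_eye': array([[-3.51302225e-04, -9.56831909e-01, -2.90641661e-01,
         7.33955886e-02],
       [ 9.99999875e-01, -2.32774537e-04, -4.42386947e-04,
        -2.95946227e-04],
       [ 3.55635969e-04, -2.90641780e-01,  9.56831871e-01,
        -1.32713268e-01],
       [ 0.00000000e+00,  0.00000000e+00,  0.00000000e+00,
         1.00000000e+00]])}
```

View pics/top0.png

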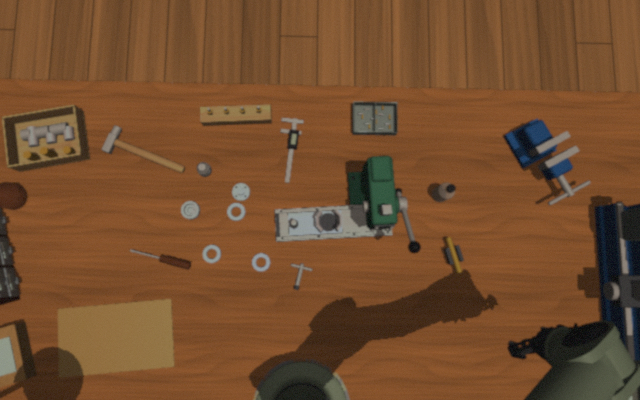

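View pics/scene0.png

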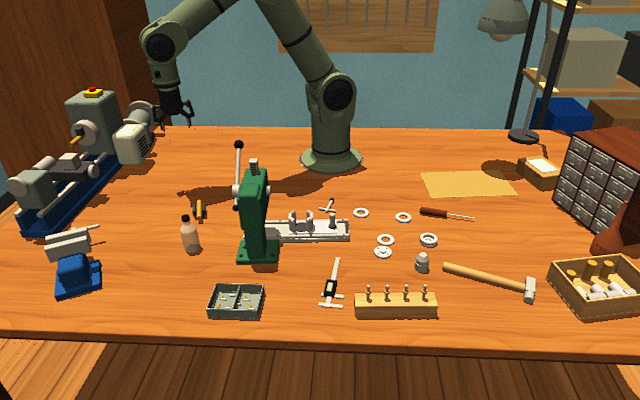

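Three rings are laid out: (236,211), (212,254) and (261,262). The carrier is at (190,210), the cover at (241,191), the sled pocket at about (328,221), the handle at (293,224) and the knob at (414,246). The press axes are roughly world-aligned.

```bash
cat > h.py <<'E'
from workcell import get_obs,get_image,calibration,env
import cv2,numpy as np
from scipy.spatial.transform import Rotation as R
def cam(n,o=None):
    c=calibration(n);K=np.array([[c["fx"],0,c["cx"]],[0,c["fy"],c["cy"]],[0,0,1]])
    if n!="wrist": return K,np.array(c["world_from_camera"])
    T=np.eye(4);T[:3,:3]=R.from_quat(o["tcp_rot"]).as_matrix();T[:3,3]=o["eef_pos"]
    return K,T@c["hand_eye"]
def unproj(px,z,n,o=None):
    K,T=cam(n,o);p=np.atleast_2d(np.asarray(px,float))
    d=(T[:3,:3]@np.linalg.inv(K)@np.c_[p,np.ones(len(p))].T).T
    return T[:3,3]+d*((z-T[2,3])/d[:,2])[:,None]
def proj(P,n,o=None):
    K,T=cam(n,o);q=K@(T[:3,:3].T@(np.atleast_2d(P)-T[:3,3]).T);return (q[:2]/q[2]).T
def yaw(o):
    x=R.from_quat(o["tcp_rot"]).as_matrix()[:,0];return np.arctan2(x[1],x[0])
def snap(n,f=None):
    o=get_obs();im=get_image(n)
    if f: cv2.imwrite(f"pics/{f}.png",im[:,:,::-1])
    return o,im
def goto(o,x,y,z,th=None):
    """row numbers for a move to world x,y,z and yaw th (deg)"""
    M=R.from_quat(o["tcp_rot"]).as_matrix();d=M.T@(np.array([x,y,z])-o["eef_pos"])/0.25
    s=0 if th is None else -((np.radians(th)-yaw(o)+np.pi)%(2*np.pi)-np.pi)/np.pi
    print("delta",np.round(d,4).tolist(),"spin",round(float(s),4))
def blobs(im,o,n,z,r=0.028,thr=None):
    """grey bright discs of radius r: world centre by ellipse fit to their outer outline, rectified to plane z"""
    g=cv2.cvtColor(im,cv2.COLOR_RGB2HSV);m=((g[:,:,1]<70)&(g[:,:,2]>(thr or 90))).astype(np.uint8)
    out=[]
    for c in cv2.findContours(m,cv2.RETR_EXTERNAL,cv2.CHAIN_APPROX_NONE)[0]:
        if len(c)<25: continue
        h=cv2.convexHull(c)[:,0,:];W=unproj(h,z,n,o)[:,:2].astype(np.float32)
        (x,y),rr=cv2.minEnclosingCircle(W)
        A=cv2.contourArea(W.reshape(-1,1,2))
        if abs(rr-r)<0.006 and A>0.75*np.pi*rr*rr:
            W=W.astype(float);s=np.linalg.lstsq(np.c_[2*W,np.ones(len(W))],(W**2).sum(1),rcond=None)[0]
            out.append((round(float(s[0]),4),round(float(s[1]),4),round(float(np.sqrt(s[2]+s[0]**2+s[1]**2)),4)))
    return out
E
python3 - <<'E'
from h import *
o,im=snap("top")
print(blobs(im,o,"top",0.008))
for nm,p,z in [("carrier",(190,210),.02),("cover",(241,191),.008),("r",(236,211),.008),("r",(212,254),.008),("r",(261,262),.008),("pocket",(328,221),.08),("handle",(293,224),.079),("sledL",(276,223),.027),("bedR",(391,222),.02),("knob",(414,246),.25),("headbl",(370,226),.245),("headbr",(397,222),.245)]:
    print(nm,np.round(unproj(p,z,"top")[0],3))
c=cv2.resize(im[150:290,170:450],None,fx=2.8,fy=2.8,interpolation=cv2.INTER_CUBIC);cv2.imwrite("pics/c1.png",c[:,:,::-1])
p=unproj((190,210),.02,"top")[0]
goto(o,p[0],p[1],0.17,90)
E
```

```text
[(0.4284, 0.1311, 0.0283), (0.4523, 0.2831, 0.028), (0.5833, 0.2126, 0.0282), (0.5865, 0.3546, 0.0285), (0.6459, 0.1999, 0.0278)]
carrier [0.584 0.352 0.02 ]
cover [0.647 0.199 0.008]
r [0.584 0.212 0.008]
r [0.45  0.281 0.008]
r [0.428 0.13  0.008]
pocket [ 0.55 -0.07  0.08]
handle [0.54  0.033 0.079]
sledL [0.547 0.086 0.027]
bedR [ 0.556 -0.269  0.02 ]
knob [ 0.471 -0.287  0.25 ]
headbl [ 0.523 -0.172  0.245]
headbr [ 0.534 -0.244  0.245]
delta [2.698, -2.8885, 0.2898] spin -0.3731
```

View pics/c1.png

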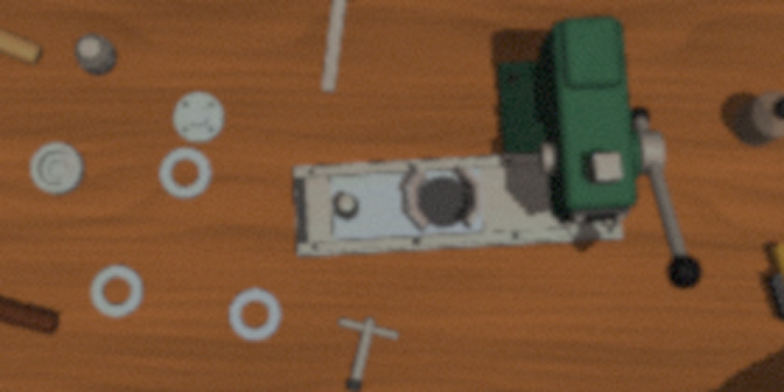

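The crop shows the cover and one ring almost touching: they are 64 mm apart centre to centre, so about 8 mm of gap. The sled lies near the outer stop, the lever is up, and the bed is yawed by 2–3°. I'm moving over to the carrier now.

Call:
{"name": "send_rows", "arguments": {
  "moves": [
    {"delta_pos":[0.12,-0.12,0],"spin":0,"claw":1},
    {"delta_pos":[0.24,-0.25,0],"spin":0,"claw":1},
    {"delta_pos":[0.36,-0.38,0],"spin":0,"claw":1},
    {"delta_pos":[0.48,-0.51,0],"spin":0,"claw":1},
    {"delta_pos":[0.6,-0.64,0],"spin":0,"claw":1},
    {"delta_pos":[0.72,-0.77,0],"spin":0,"claw":1},
    {"delta_pos":[0.84,-0.9,0],"spin":0,"claw":1},
    {"delta_pos":[0.93,-1,0],"spin":0,"claw":1}
  ]
}}

```text
time: 1.15
eef_pos: [0.3603, -0.2536, 0.2423]
tcp_rot: [0.98, 0.199, 0.0, -0.0]
wrist_force: [0.5, 0.4, 0.5]
width: 1.0
grasp_force: 0.0
```

Call:
{"name": "send_rows", "arguments": {
  "moves": [
    {"delta_pos":[0.12,-0.12,0],"spin":0,"claw":1},
    {"delta_pos":[0.24,-0.25,0],"spin":0,"claw":1},
    {"delta_pos":[0.36,-0.38,0],"spin":0,"claw":1},
    {"delta_pos":[0.48,-0.51,0],"spin":0,"claw":1},
    {"delta_pos":[0.6,-0.64,0],"spin":0,"claw":1},
    {"delta_pos":[0.72,-0.77,0],"spin":0,"claw":1},
    {"delta_pos":[0.84,-0.9,0],"spin":0,"claw":1},
    {"delta_pos":[0.93,-1,0],"spin":0,"claw":1}
  ]
}}

```text
time: 2.15
eef_pos: [0.4774, 0.0672, 0.2422]
tcp_rot: [0.98, 0.199, 0.0, -0.0]
wrist_force: [1.4, -1.2, -0.0]
width: 1.003
grasp_force: 0.0
```

Call:
{"name": "send_rows", "arguments": {
  "moves": [
    {"delta_pos":[0.12,-0.12,0.03],"spin":-0.05,"claw":1},
    {"delta_pos":[0.24,-0.25,0.06],"spin":-0.1,"claw":1},
    {"delta_pos":[0.36,-0.38,0.1],"spin":-0.15,"claw":1},
    {"delta_pos":[0.48,-0.51,0.15],"spin":-0.2,"claw":1},
    {"delta_pos":[0.6,-0.64,0.2],"spin":-0.25,"claw":1},
    {"delta_pos":[0.72,-0.77,0.25],"spin":-0.3,"claw":1},
    {"delta_pos":[0.8,-0.87,0.28],"spin":-0.35,"claw":1},
    {"delta_pos":[0.83,-0.89,0.29],"spin":-0.373,"claw":1}
  ]
}}

```text
time: 3.15
eef_pos: [0.5812, 0.3531, 0.1686]
tcp_rot: [0.705, 0.709, -0.0, -0.001]
wrist_force: [-0.4, -0.9, -0.5]
width: 0.999
grasp_force: 0.0
```

```bash
python3 - <<'E'
from h import *
o,im=snap("wrist","w1");print(o["time"],o["eef_pos"],np.degrees(yaw(o)),o["joints"])
for z in(.02,): print(blobs(im,o,"wrist",z))
_,t=snap("top");print("top",blobs(t,o,"top",0.008))
# bed edges yaw
a=unproj([(276.1,241.1),(392.1,235)],.024,"top");print(a, np.degrees(np.arctan2(*(a[0]-a[1])[[1,0]])))
E
```

```text
3.15 [0.58119913 0.35308719 0.16856483] 90.31688871264554 [-0.2769526   0.74684971 -0.589954    1.48273987  0.44886478  1.05034139
 -0.963561  ]
[(0.6454, 0.21, 0.0274), (0.5854, 0.2227, 0.0276), (0.4594, 0.2891, 0.0275), (0.5864, 0.3543, 0.028)]
top [(0.5848, 0.2103, 0.0265), (0.6459, 0.1999, 0.0278)]
[[ 0.49170354  0.0847547   0.024     ]
 [ 0.51547599 -0.27128935  0.024     ]] 93.81987090997359
```

View pics/w1.png

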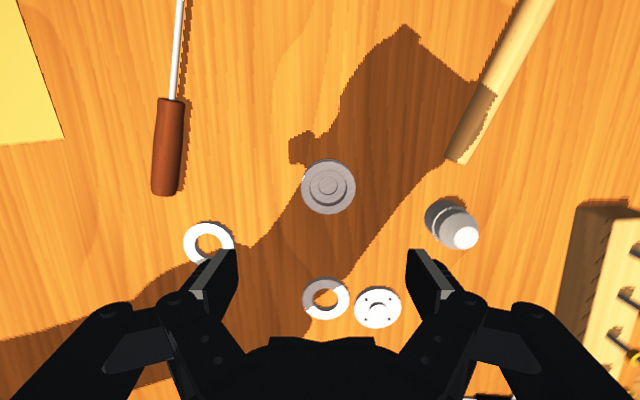

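The wrist picture shows the carrier at (328,187), which fits at (0.586, 0.354) with radius 28 mm. Three parts are also in view: one ring at (208,242), another at (326,298), and the cover at (378,308). I'm going down to grasp the carrier.

Call:
{"name": "send_rows", "arguments": {
  "moves": [
    {"delta_pos":[0.005,0.02,0.1],"spin":0,"claw":1},
    {"delta_pos":[0.005,0.021,0.2],"spin":0,"claw":1},
    {"delta_pos":[0.005,0.021,0.3],"spin":0,"claw":1},
    {"delta_pos":[0.005,0.021,0.4],"spin":0,"claw":1},
    {"delta_pos":[0.005,0.021,0.5],"spin":0,"claw":1},
    {"delta_pos":[0.005,0.021,0.58],"spin":0,"claw":1},
    {"delta_pos":[0.005,0.021,0.61],"spin":0,"claw":1},
    {"delta_pos":[0.005,0.021,0.622],"spin":0,"claw":1}
  ]
}}

```text
time: 4.25
eef_pos: [0.5872, 0.3523, 0.0142]
tcp_rot: [0.707, 0.707, 0.0, -0.0]
wrist_force: [-0.4, -0.1, 0.7]
width: 0.997
grasp_force: 0.0
```

Call:
{"name": "send_rows", "arguments": {
  "grip_force": 70,
  "moves": [
    {"delta_pos":[0,0,0],"spin":0,"claw":0.5},
    {"delta_pos":[0,0,0],"spin":0,"claw":0.4},
    {"delta_pos":[0,0,0],"spin":0,"claw":0.4},
    {"delta_pos":[0,0,0],"spin":0,"claw":0.4},
    {"delta_pos":[0,0,0],"spin":0,"claw":0.4},
    {"delta_pos":[0,0,0],"spin":0,"claw":0.4},
    {"delta_pos":[0,0,0],"spin":0,"claw":0.4},
    {"delta_pos":[0,0,0],"spin":0,"claw":0.4}
  ]
}}

```text
time: 5.25
eef_pos: [0.5876, 0.3525, 0.0157]
tcp_rot: [0.707, 0.707, 0.001, 0.0]
wrist_force: [-2.8, -2.3, 10.7]
width: 0.623
grasp_force: 72.2
```

Call:
{"name": "send_rows", "arguments": {
  "moves": [
    {"delta_pos":[0,0,-0.06],"spin":0,"claw":0.4},
    {"delta_pos":[0,0,-0.2],"spin":0,"claw":0.4},
    {"delta_pos":[-0.05,0,-0.35],"spin":0,"claw":0.4},
    {"delta_pos":[-0.15,-0.05,-0.5],"spin":0,"claw":0.4},
    {"delta_pos":[-0.3,-0.1,-0.65],"spin":0,"claw":0.4},
    {"delta_pos":[-0.45,-0.15,-0.8],"spin":0,"claw":0.4},
    {"delta_pos":[-0.6,-0.2,-0.92],"spin":0,"claw":0.4},
    {"delta_pos":[-0.75,-0.25,-0.94],"spin":0,"claw":0.4}
  ]
}}

```text
time: 6.25
eef_pos: [0.5247, 0.1639, 0.2522]
tcp_rot: [0.707, 0.707, 0.002, 0.001]
wrist_force: [0.5, -0.0, -2.0]
width: 0.623
grasp_force: 73.7
```

Call:
{"name": "send_rows", "arguments": {
  "moves": [
    {"delta_pos":[-0.15,-0.05,0],"spin":0,"claw":0.4},
    {"delta_pos":[-0.3,-0.1,0],"spin":0,"claw":0.4},
    {"delta_pos":[-0.45,-0.15,0],"spin":0,"claw":0.4},
    {"delta_pos":[-0.6,-0.2,0],"spin":0,"claw":0.4},
    {"delta_pos":[-0.75,-0.25,0],"spin":0,"claw":0.4},
    {"delta_pos":[-0.9,-0.3,0],"spin":0,"claw":0.4},
    {"delta_pos":[-0.98,-0.3,0],"spin":0,"claw":0.4},
    {"delta_pos":[-1,-0.3,0],"spin":0,"claw":0.4}
  ]
}}

```text
time: 7.25
eef_pos: [0.4494, -0.0862, 0.2501]
tcp_rot: [0.708, 0.706, 0.0, 0.001]
wrist_force: [-1.3, 0.9, -0.6]
width: 0.62
grasp_force: 73.8
```

```bash
python3 - <<'E'
from h import *
o,im=snap("wrist","w2");print(o["time"],o["eef_pos"],np.degrees(yaw(o)),o["width"],o["joints"])
E
```

```text
7.25 [ 0.44944788 -0.08623299  0.25006788] 89.88831022936532 0.620332789478732 [ 0.59259568  0.29691019 -0.6447704   1.98912039  0.22320199  0.92380297
 -0.16858043]
```

View pics/w2.png

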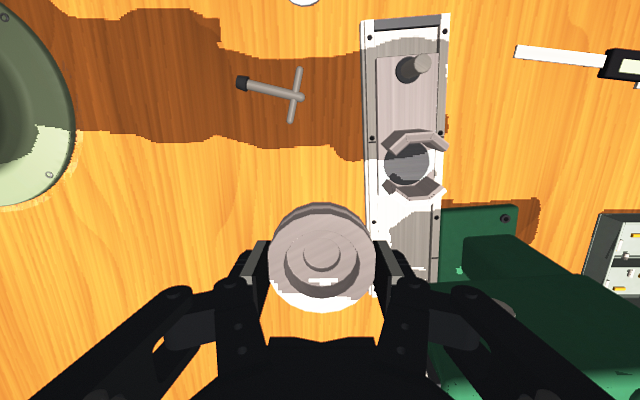

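The picture shows the carrier held at (322,257). The pocket is around (407,163), the handle top at (423,63), and the outer stop end of the bed at the top, (405,20). I'm enlarging it for measuring.

```bash
python3 - <<'E'
import cv2,numpy as np
im=cv2.imread("pics/w2.png")
a=cv2.resize(im[10:215,350:460],None,fx=2.9,fy=2.9,interpolation=cv2.INTER_CUBIC)
b=cv2.resize(im[195:320,255:385],None,fx=3.3,fy=3.3,interpolation=cv2.INTER_CUBIC)
c=np.zeros((595,a.shape[1]+b.shape[1]+5,3),np.uint8);c[:a.shape[0],:a.shape[1]]=a;c[:b.shape[0],-b.shape[1]:]=b
print(a.shape,b.shape,c.shape);cv2.imwrite("pics/c2.png",c)
E
```

```text
(594, 319, 3) (412, 429, 3) (595, 753, 3)
```

View pics/c2.png

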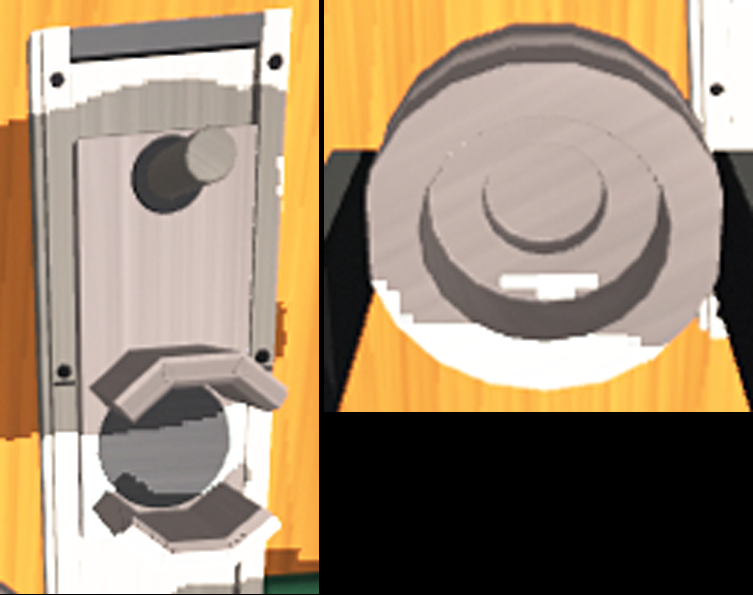

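Crop readings: the pocket floor disc spans x 98–229 with its bottom at y 507. The handle top is at (211,155). The carrier's top rim spans x 367–723, y 62–390.

```bash
python3 - <<'E'
from h import *
o={"eef_pos":np.array([0.44944788,-0.08623299,0.25006788]),"tcp_rot":R.from_euler("z",89.9,degrees=True).as_matrix()@np.diag([1,-1,-1])}
o["tcp_rot"]=R.from_matrix(o["tcp_rot"]).as_quat()
f=lambda P:np.array(P)/2.9+[350,10]
def circ(W):
    W=W[:,:2];s=np.linalg.lstsq(np.c_[2*W,np.ones(len(W))],(W**2).sum(1),rcond=None)[0];return np.round([s[0],s[1],np.sqrt(s[2]+s[0]**2+s[1]**2)],4)
fl=unproj(f([(98,445),(104,475),(229,440),(222,471),(165,507),(195,498),(135,501)]),.027,"wrist",o);print("floor",circ(fl))
ht=unproj(f([(211,155)]),.079,"wrist",o);print("handle",ht)
st=unproj(f([(30,30),(75,140),(48,590),(290,10),(258,125),(71,55),(257,48)]),.024,"wrist",o);print(np.round(st,4))
P=np.array([(43,205),(399,205),(221,390),(221,62),(95,330),(347,330)])/3.3+[255,195]
for z in (.0045,.007): print("held",circ(unproj(P,o["eef_pos"][2]+z,"wrist",o)),"tcp",o["eef_pos"])
E
```

```text
floor [ 0.555  -0.0737  0.0283]
handle [[0.54693887 0.03210325 0.079     ]]
[[ 0.4918  0.0835  0.024 ]
 [ 0.5109  0.0456  0.024 ]
 [ 0.5085 -0.1416  0.024 ]
 [ 0.5894  0.09    0.024 ]
 [ 0.582   0.0508  0.024 ]
 [ 0.5078  0.0751  0.024 ]
 [ 0.5785  0.0773  0.024 ]]
held [ 0.449  -0.086   0.0272] tcp [ 0.44944788 -0.08623299  0.25006788]
held [ 0.449  -0.0845  0.0266] tcp [ 0.44944788 -0.08623299  0.25006788]
```

The pocket floor fits at (0.555, −0.074) and the handle at (0.547, 0.032), which gives a press yaw of about 4°. The part is held centred. I'm moving to a hover over the pocket.

Call:
{"name": "send_rows", "arguments": {
  "moves": [
    {"delta_pos":[0.01,0.06,0],"spin":0,"claw":0.4},
    {"delta_pos":[0.02,0.14,0.05],"spin":-0.01,"claw":0.4},
    {"delta_pos":[0.03,0.23,0.12],"spin":-0.02,"claw":0.4},
    {"delta_pos":[0.05,0.33,0.25],"spin":-0.023,"claw":0.4},
    {"delta_pos":[0.05,0.4,0.38],"spin":-0.023,"claw":0.4},
    {"delta_pos":[0.05,0.424,0.47],"spin":-0.023,"claw":0.4},
    {"delta_pos":[0.05,0.424,0.52],"spin":-0.023,"claw":0.4},
    {"delta_pos":[0.05,0.424,0.52],"spin":-0.023,"claw":0.4}
  ]
}}

```text
time: 8.3
eef_pos: [0.5554, -0.0719, 0.1189]
tcp_rot: [0.681, 0.732, -0.0, -0.001]
wrist_force: [-0.0, -0.7, -0.5]
width: 0.625
grasp_force: 73.8
```

```bash
python3 - <<'E'
from h import *
o=get_obs();print(o["eef_pos"],np.degrees(yaw(o)),o["width"]);goto(o,.5555,-.0737,.0445,94)
E
```

```text
[ 0.55540696 -0.07190802  0.11887561] 94.18027587903444 0.6251585198664539
delta [-0.0073, 0.0002, 0.2975] spin 0.001
```

Call:
{"name": "send_rows", "arguments": {
  "moves": [
    {"delta_pos":[-0.004,0,0.03],"spin":0,"claw":0.4},
    {"delta_pos":[-0.004,0,0.07],"spin":0,"claw":0.4},
    {"delta_pos":[-0.004,0,0.12],"spin":0,"claw":0.4},
    {"delta_pos":[-0.004,0,0.17],"spin":0,"claw":0.4},
    {"delta_pos":[-0.004,0,0.22],"spin":0,"claw":0.4},
    {"delta_pos":[-0.004,0,0.26],"spin":0,"claw":0.4},
    {"delta_pos":[-0.004,0,0.29],"spin":0,"claw":0.4},
    {"delta_pos":[-0.004,0,0.3],"spin":0,"claw":0.4}
  ]
}}

```text
time: 9.3
eef_pos: [0.5555, -0.0737, 0.0438]
tcp_rot: [0.681, 0.732, -0.0, -0.0]
wrist_force: [-0.7, 0.4, -0.9]
width: 0.623
grasp_force: 73.8
```

Call:
{"name": "send_rows", "arguments": {
  "moves": [
    {"delta_pos":[0,0,0.003],"spin":0,"claw":0.68},
    {"delta_pos":[0,0,0.003],"spin":0,"claw":0.75},
    {"delta_pos":[0,0,0.003],"spin":0,"claw":0.8},
    {"delta_pos":[0,0,0.003],"spin":0,"claw":0.85},
    {"delta_pos":[0,0,-0.06],"spin":0,"claw":0.85},
    {"delta_pos":[0,0,-0.16],"spin":0,"claw":0.85},
    {"delta_pos":[0,0,-0.3],"spin":0,"claw":0.85},
    {"delta_pos":[0,0,-0.5],"spin":0,"claw":1}
  ]
}}

```text
time: 10.3
eef_pos: [0.555, -0.0736, 0.1709]
tcp_rot: [0.681, 0.732, -0.0, -0.001]
wrist_force: [0.1, -1.2, -0.2]
width: 0.999
grasp_force: 0.0
```

Call:
{"name": "send_rows", "arguments": {
  "moves": [
    {"delta_pos":[0.16,-0.08,-0.1],"spin":0,"claw":1},
    {"delta_pos":[0.32,-0.16,-0.15],"spin":0,"claw":1},
    {"delta_pos":[0.48,-0.24,-0.15],"spin":0,"claw":1},
    {"delta_pos":[0.64,-0.32,-0.1],"spin":0,"claw":1},
    {"delta_pos":[0.78,-0.4,0],"spin":0,"claw":1},
    {"delta_pos":[0.86,-0.44,0.06],"spin":0,"claw":1},
    {"delta_pos":[0.87,-0.442,0.1],"spin":0,"claw":1},
    {"delta_pos":[0.87,-0.442,0.1],"spin":0,"claw":1}
  ]
}}

```text
time: 11.3
eef_pos: [0.43, 0.1348, 0.1444]
tcp_rot: [0.681, 0.732, -0.0, 0.0]
wrist_force: [0.0, 0.3, -0.8]
width: 0.996
grasp_force: 0.0
```

```bash
python3 - <<'E'
from h import *
o,im=snap("wrist","w3");print(o["time"],o["eef_pos"],np.degrees(yaw(o)),o["width"])
b=blobs(im,o,"wrist",.008);print(b)
_,t=snap("top","t3");print("top",blobs(t,o,"top",0.008))
cv2.imwrite("pics/c3.png",np.vstack([im[:,:,::-1][:200],cv2.resize(t[170:290,160:440],None,fx=2.2857,fy=2.2857,interpolation=cv2.INTER_CUBIC)[:,:,::-1]]))
q=min(b,key=lambda p:np.hypot(p[0]-.43,p[1]-.133));goto(o,q[0],q[1],.016)
E
```

```text
11.3 [0.43001929 0.13477896 0.14443299] 94.12643167063457 0.9955384389679458
[(0.4292, 0.1315, 0.0277), (0.6457, 0.1999, 0.029), (0.5844, 0.2126, 0.028), (0.4529, 0.2825, 0.0279)]
top [(0.5849, 0.213, 0.0273), (0.6461, 0.2, 0.0279)]
delta [-0.0127, -0.0041, 0.5137] spin 0.0
```

View pics/c3.png

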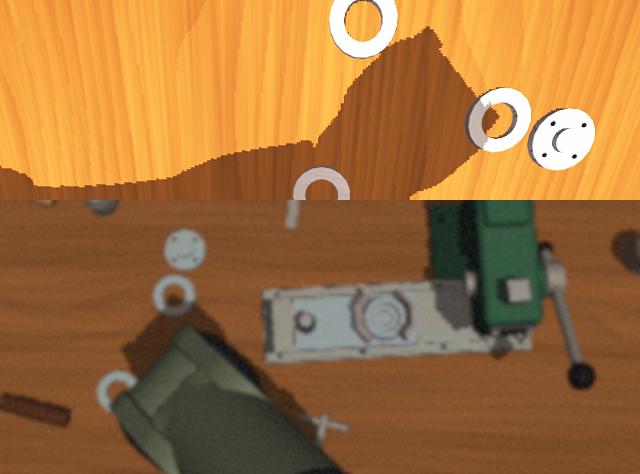

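The carrier sits in the pocket in the top view. The wrist fit puts the nearest ring at (0.429, 0.1315). I'm grasping it.

Call:
{"name": "send_rows", "arguments": {
  "moves": [
    {"delta_pos":[-0.013,-0.004,0.1],"spin":0,"claw":1},
    {"delta_pos":[-0.013,-0.004,0.2],"spin":0,"claw":1},
    {"delta_pos":[-0.013,-0.004,0.3],"spin":0,"claw":1},
    {"delta_pos":[-0.013,-0.004,0.4],"spin":0,"claw":1},
    {"delta_pos":[-0.013,-0.004,0.48],"spin":0,"claw":0.9},
    {"delta_pos":[-0.013,-0.004,0.507],"spin":0,"claw":0.8},
    {"delta_pos":[-0.013,-0.004,0.514],"spin":0,"claw":0.75},
    {"delta_pos":[-0.013,-0.004,0.515],"spin":0,"claw":0.72}
  ]
}}

```text
time: 12.4
eef_pos: [0.4295, 0.1318, 0.0162]
tcp_rot: [0.681, 0.732, 0.0, 0.0]
wrist_force: [-0.2, 0.6, 0.7]
width: 0.722
grasp_force: 0.0
```

Call:
{"name": "send_rows", "arguments": {
  "grip_force": 70,
  "moves": [
    {"delta_pos":[0,0,0],"spin":0,"claw":0.5},
    {"delta_pos":[0,0,0],"spin":0,"claw":0.4},
    {"delta_pos":[0,0,0],"spin":0,"claw":0.4},
    {"delta_pos":[0,0,0],"spin":0,"claw":0.4},
    {"delta_pos":[0,0,-0.02],"spin":0,"claw":0.4},
    {"delta_pos":[0,0,-0.06],"spin":0,"claw":0.4},
    {"delta_pos":[0,0,-0.12],"spin":0,"claw":0.4},
    {"delta_pos":[0,0,-0.2],"spin":0,"claw":0.4}
  ]
}}

```text
time: 13.4
eef_pos: [0.4288, 0.1319, 0.0666]
tcp_rot: [0.681, 0.732, -0.0, -0.0]
wrist_force: [-0.1, -0.4, -0.1]
width: 0.399
grasp_force: 0.0
```

The fingers closed above the ring, so I must go lower. I'm rising to look again.

Call:
{"name": "send_rows", "arguments": {
  "moves": [
    {"delta_pos":[0,0,-0.1],"spin":0,"claw":1},
    {"delta_pos":[0,0,-0.2],"spin":0,"claw":1},
    {"delta_pos":[0,0,-0.3],"spin":0,"claw":1},
    {"delta_pos":[0,0,-0.3],"spin":0,"claw":1},
    {"delta_pos":[0,0,-0.3],"spin":0,"claw":1},
    {"delta_pos":[0,0,-0.3],"spin":0,"claw":1},
    {"delta_pos":[0,0,-0.3],"spin":0,"claw":1},
    {"delta_pos":[0,0,-0.3],"spin":0,"claw":1}
  ]
}}

```text
time: 14.4
eef_pos: [0.4288, 0.132, 0.1403]
tcp_rot: [0.681, 0.732, -0.0, -0.0]
wrist_force: [0.2, 0.3, -0.6]
width: 0.998
grasp_force: 0.0
```

```bash
python3 - <<'E'
from h import *
o,im=snap("wrist","w4");print(o["time"],o["eef_pos"],np.degrees(yaw(o)),o["width"])
b=blobs(im,o,"wrist",.008);print(b)
q=min(b,key=lambda p:np.hypot(p[0]-.43,p[1]-.133));goto(o,q[0],q[1],.0095)
E
```

```text
14.4 [0.42881761 0.13196793 0.1402968 ] 94.1420144374214 0.9980719549535649
[(0.4282, 0.1316, 0.0278), (0.6454, 0.1999, 0.0291), (0.5838, 0.2126, 0.0283)]
delta [-0.0013, -0.0023, 0.5232] spin 0.0
```

Call:
{"name": "send_rows", "arguments": {
  "moves": [
    {"delta_pos":[-0.001,-0.002,0.1],"spin":0,"claw":1},
    {"delta_pos":[-0.001,-0.002,0.2],"spin":0,"claw":1},
    {"delta_pos":[-0.001,-0.002,0.3],"spin":0,"claw":1},
    {"delta_pos":[-0.001,-0.002,0.4],"spin":0,"claw":0.9},
    {"delta_pos":[-0.001,-0.002,0.47],"spin":0,"claw":0.8},
    {"delta_pos":[-0.001,-0.002,0.5],"spin":0,"claw":0.75},
    {"delta_pos":[-0.001,-0.002,0.515],"spin":0,"claw":0.75},
    {"delta_pos":[-0.001,-0.002,0.52],"spin":0,"claw":0.75}
  ]
}}

```text
time: 15.45
eef_pos: [0.4287, 0.1317, 0.0108]
tcp_rot: [0.681, 0.732, 0.0, 0.0]
wrist_force: [0.5, -0.4, 0.7]
width: 0.752
grasp_force: 0.0
```

Call:
{"name": "send_rows", "arguments": {
  "grip_force": 70,
  "moves": [
    {"delta_pos":[0,0,0],"spin":0,"claw":0.5},
    {"delta_pos":[0,0,0],"spin":0,"claw":0.4},
    {"delta_pos":[0,0,0],"spin":0,"claw":0.4},
    {"delta_pos":[0,0,0],"spin":0,"claw":0.4},
    {"delta_pos":[0,0,0],"spin":0,"claw":0.4},
    {"delta_pos":[0,0,0],"spin":0,"claw":0.4},
    {"delta_pos":[0,0,0],"spin":0,"claw":0.4},
    {"delta_pos":[0,0,0],"spin":0,"claw":0.4}
  ]
}}

```text
time: 16.45
eef_pos: [0.4288, 0.1317, 0.0116]
tcp_rot: [0.681, 0.732, 0.0, 0.0]
wrist_force: [-5.1, -1.3, 23.0]
width: 0.613
grasp_force: 68.8
```

Call:
{"name": "send_rows", "arguments": {
  "moves": [
    {"delta_pos":[0,0,-0.05],"spin":0,"claw":0.4},
    {"delta_pos":[0,0,-0.15],"spin":0,"claw":0.4},
    {"delta_pos":[0,0,-0.3],"spin":0,"claw":0.4},
    {"delta_pos":[-0.05,0.03,-0.45],"spin":0,"claw":0.4},
    {"delta_pos":[-0.15,0.08,-0.55],"spin":0,"claw":0.4},
    {"delta_pos":[-0.27,0.15,-0.6],"spin":0,"claw":0.4},
    {"delta_pos":[-0.4,0.22,-0.6],"spin":0,"claw":0.4},
    {"delta_pos":[-0.5,0.28,-0.6],"spin":0,"claw":0.4}
  ]
}}

```text
time: 17.45
eef_pos: [0.5079, 0.0103, 0.1615]
tcp_rot: [0.682, 0.732, 0.0, 0.0]
wrist_force: [0.5, 0.4, -0.6]
width: 0.607
grasp_force: 73.0
```

Call:
{"name": "send_rows", "arguments": {
  "moves": [
    {"delta_pos":[-0.1,0.05,0],"spin":0,"claw":0.4},
    {"delta_pos":[-0.2,0.1,0],"spin":0,"claw":0.4},
    {"delta_pos":[-0.3,0.15,0.02],"spin":0,"claw":0.4},
    {"delta_pos":[-0.35,0.167,0.05],"spin":0,"claw":0.4},
    {"delta_pos":[-0.356,0.167,0.1],"spin":0,"claw":0.4},
    {"delta_pos":[-0.356,0.167,0.14],"spin":0,"claw":0.4},
    {"delta_pos":[-0.356,0.167,0.14],"spin":0,"claw":0.4},
    {"delta_pos":[-0.356,0.167,0.14],"spin":0,"claw":0.4}
  ]
}}

```text
time: 18.45
eef_pos: [0.5554, -0.0731, 0.1258]
tcp_rot: [0.681, 0.732, 0.0, 0.0]
wrist_force: [-0.4, -1.0, -0.5]
width: 0.607
grasp_force: 73.0
```

```bash
python3 - <<'E'
from h import *
o,im=snap("wrist","w5");print(o["time"],o["eef_pos"],np.degrees(yaw(o)),o["width"],o["grasp_force"]);goto(o,.5555,-.0737,.0597,94)
cv2.imwrite("pics/c5.png",cv2.resize(im[150:350,200:440],None,fx=3,fy=3)[:,:,::-1])
E
```

```text
18.45 [ 0.55540434 -0.07314707  0.12578257] 94.17561863512343 0.606790035634357 72.98485279083252
delta [-0.0023, 0.0002, 0.2643] spin 0.001
```

View pics/c5.png

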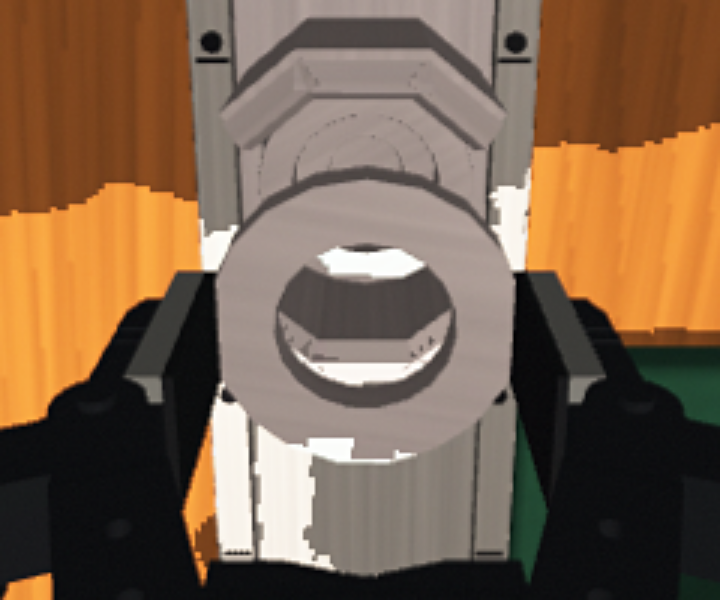

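The ring is held flat and centred over the carrier in the pocket, so I'm inserting it.

Call:
{"name": "send_rows", "arguments": {
  "moves": [
    {"delta_pos":[-0.002,0,0.04],"spin":0,"claw":0.4},
    {"delta_pos":[-0.002,0,0.09],"spin":0,"claw":0.4},
    {"delta_pos":[-0.002,0,0.13],"spin":0,"claw":0.4},
    {"delta_pos":[-0.002,0,0.17],"spin":0,"claw":0.4},
    {"delta_pos":[-0.002,0,0.21],"spin":0,"claw":0.4},
    {"delta_pos":[-0.002,0,0.24],"spin":0,"claw":0.4},
    {"delta_pos":[-0.002,0,0.26],"spin":0,"claw":0.4},
    {"delta_pos":[-0.002,0,0.264],"spin":0,"claw":0.4}
  ]
}}

```text
time: 19.5
eef_pos: [0.5553, -0.0742, 0.0593]
tcp_rot: [0.681, 0.732, -0.0, -0.0]
wrist_force: [-0.7, 1.2, -0.2]
width: 0.606
grasp_force: 73.0
```

Call:
{"name": "send_rows", "arguments": {
  "moves": [
    {"delta_pos":[0,0,0.003],"spin":0,"claw":0.68},
    {"delta_pos":[0,0,0.003],"spin":0,"claw":0.75},
    {"delta_pos":[0,0,0.003],"spin":0,"claw":0.8},
    {"delta_pos":[0,0,-0.04],"spin":0,"claw":0.85},
    {"delta_pos":[0,0,-0.12],"spin":0,"claw":0.85},
    {"delta_pos":[0,0,-0.25],"spin":0,"claw":0.85},
    {"delta_pos":[0.1,0,-0.4],"spin":0,"claw":1},
    {"delta_pos":[0.25,-0.05,-0.45],"spin":0,"claw":1}
  ]
}}

```text
time: 20.5
eef_pos: [0.5396, -0.0126, 0.1754]
tcp_rot: [0.682, 0.731, 0.001, 0.002]
wrist_force: [0.1, 1.0, -0.7]
width: 0.999
grasp_force: 0.0
```

Call:
{"name": "send_rows", "arguments": {
  "moves": [
    {"delta_pos":[0.17,-0.03,0],"spin":0,"claw":1},
    {"delta_pos":[0.35,-0.07,0],"spin":0,"claw":1},
    {"delta_pos":[0.53,-0.1,0],"spin":0,"claw":1},
    {"delta_pos":[0.71,-0.14,0],"spin":0,"claw":1},
    {"delta_pos":[0.88,-0.17,0],"spin":0,"claw":1},
    {"delta_pos":[1,-0.2,0.05],"spin":0,"claw":1},
    {"delta_pos":[1,-0.22,0.12],"spin":0,"claw":1},
    {"delta_pos":[1,-0.247,0.13],"spin":0,"claw":1}
  ]
}}

```text
time: 21.5
eef_pos: [0.4583, 0.2321, 0.1399]
tcp_rot: [0.681, 0.732, -0.0, 0.0]
wrist_force: [0.2, 0.1, -0.4]
width: 1.002
grasp_force: 0.0
```

```bash
python3 - <<'E'
from h import *
o,im=snap("wrist","w6");print(o["time"],o["eef_pos"],np.degrees(yaw(o)),o["width"])
b=blobs(im,o,"wrist",.008);print(b)
_,t=snap("top","t6");print("top",blobs(t,o,"top",0.008))
q=min(b,key=lambda p:np.hypot(p[0]-.453,p[1]-.283));goto(o,q[0],q[1],.0125)
E
```

```text
21.5 [0.45834427 0.23209172 0.13994602] 94.15450806736348 1.0019575051334173
[(0.6452, 0.2003, 0.029), (0.583, 0.2129, 0.0286), (0.452, 0.283, 0.0277)]
top [(0.5834, 0.2127, 0.0284), (0.6459, 0.1999, 0.0278)]
delta [0.2051, -0.0104, 0.5097] spin 0.0
```

Call:
{"name": "send_rows", "arguments": {
  "moves": [
    {"delta_pos":[0.1,-0.005,0.05],"spin":0,"claw":1},
    {"delta_pos":[0.18,-0.01,0.1],"spin":0,"claw":1},
    {"delta_pos":[0.205,-0.01,0.2],"spin":0,"claw":1},
    {"delta_pos":[0.205,-0.01,0.32],"spin":0,"claw":0.9},
    {"delta_pos":[0.205,-0.01,0.42],"spin":0,"claw":0.8},
    {"delta_pos":[0.205,-0.01,0.48],"spin":0,"claw":0.75},
    {"delta_pos":[0.205,-0.01,0.505],"spin":0,"claw":0.75},
    {"delta_pos":[0.205,-0.01,0.509],"spin":0,"claw":0.75}
  ]
}}

```text
time: 22.6
eef_pos: [0.453, 0.2831, 0.0127]
tcp_rot: [0.681, 0.732, 0.0, 0.0]
wrist_force: [-0.5, -1.0, 0.3]
width: 0.749
grasp_force: 0.0
```

Call:
{"name": "send_rows", "arguments": {
  "grip_force": 70,
  "moves": [
    {"delta_pos":[0,0,0],"spin":0,"claw":0.5},
    {"delta_pos":[0,0,0],"spin":0,"claw":0.4},
    {"delta_pos":[0,0,0],"spin":0,"claw":0.4},
    {"delta_pos":[0,0,0],"spin":0,"claw":0.4},
    {"delta_pos":[0,0,0],"spin":0,"claw":0.4},
    {"delta_pos":[0,0,0],"spin":0,"claw":0.4},
    {"delta_pos":[0,0,0],"spin":0,"claw":0.4},
    {"delta_pos":[0,0,0],"spin":0,"claw":0.4}
  ]
}}

```text
time: 23.6
eef_pos: [0.4531, 0.2832, 0.0138]
tcp_rot: [0.681, 0.732, 0.001, 0.0]
wrist_force: [-5.1, -2.7, 19.5]
width: 0.598
grasp_force: 69.2
```

Call:
{"name": "send_rows", "arguments": {
  "moves": [
    {"delta_pos":[0,0,-0.05],"spin":0,"claw":0.4},
    {"delta_pos":[0,0,-0.15],"spin":0,"claw":0.4},
    {"delta_pos":[0,0,-0.3],"spin":0,"claw":0.4},
    {"delta_pos":[-0.06,0.01,-0.45],"spin":0,"claw":0.4},
    {"delta_pos":[-0.18,0.03,-0.55],"spin":0,"claw":0.4},
    {"delta_pos":[-0.32,0.06,-0.6],"spin":0,"claw":0.4},
    {"delta_pos":[-0.46,0.1,-0.6],"spin":0,"claw":0.4},
    {"delta_pos":[-0.6,0.13,-0.6],"spin":0,"claw":0.4}
  ]
}}

```text
time: 24.6
eef_pos: [0.4964, 0.1345, 0.1635]
tcp_rot: [0.681, 0.732, 0.001, 0.0]
wrist_force: [0.2, 0.2, 0.1]
width: 0.589
grasp_force: 72.6
```

Call:
{"name": "send_rows", "arguments": {
  "moves": [
    {"delta_pos":[-0.14,0.03,0],"spin":0,"claw":0.4},
    {"delta_pos":[-0.28,0.06,0],"spin":0,"claw":0.4},
    {"delta_pos":[-0.42,0.09,0],"spin":0,"claw":0.4},
    {"delta_pos":[-0.56,0.12,0],"spin":0,"claw":0.4},
    {"delta_pos":[-0.7,0.15,0.03],"spin":0,"claw":0.4},
    {"delta_pos":[-0.82,0.17,0.06],"spin":0,"claw":0.4},
    {"delta_pos":[-0.853,0.177,0.1],"spin":0,"claw":0.4},
    {"delta_pos":[-0.853,0.177,0.115],"spin":0,"claw":0.4}
  ]
}}

```text
time: 25.6
eef_pos: [0.5551, -0.0737, 0.1335]
tcp_rot: [0.681, 0.732, 0.0, -0.0]
wrist_force: [0.1, 1.2, -0.2]
width: 0.591
grasp_force: 72.6
```

```bash
python3 - <<'E'
from h import *
o=get_obs();print(o["eef_pos"],np.degrees(yaw(o)),o["width"],o["grasp_force"]);goto(o,.5555,-.0737,.0685,94)
E
```

```text
[ 0.55514717 -0.07372148  0.1334711 ] 94.10017629615783 0.5909761308178603 72.61201858520508
delta [-0.0001, 0.0015, 0.2599] spin 0.0006
```

Call:
{"name": "send_rows", "arguments": {
  "moves": [
    {"delta_pos":[0,0.001,0.04],"spin":0,"claw":0.4},
    {"delta_pos":[0,0.001,0.08],"spin":0,"claw":0.4},
    {"delta_pos":[0,0.001,0.12],"spin":0,"claw":0.4},
    {"delta_pos":[0,0.001,0.16],"spin":0,"claw":0.4},
    {"delta_pos":[0,0.001,0.2],"spin":0,"claw":0.4},
    {"delta_pos":[0,0.001,0.23],"spin":0,"claw":0.4},
    {"delta_pos":[0,0.001,0.252],"spin":0,"claw":0.4},
    {"delta_pos":[0,0.001,0.26],"spin":0,"claw":0.4}
  ]
}}

```text
time: 26.6
eef_pos: [0.5557, -0.0737, 0.0689]
tcp_rot: [0.681, 0.732, -0.0, 0.0]
wrist_force: [-10.4, -0.4, 33.4]
width: 0.586
grasp_force: 78.8
```

Call:
{"name": "send_rows", "arguments": {
  "moves": [
    {"delta_pos":[0,0,-0.002],"spin":0,"claw":0.64},
    {"delta_pos":[0,0,-0.004],"spin":0,"claw":0.7},
    {"delta_pos":[0,0,-0.006],"spin":0,"claw":0.78},
    {"delta_pos":[0,0,-0.03],"spin":0,"claw":0.85},
    {"delta_pos":[0,0,-0.1],"spin":0,"claw":0.85},
    {"delta_pos":[0,0,-0.22],"spin":0,"claw":0.85},
    {"delta_pos":[0.1,0,-0.35],"spin":0,"claw":1},
    {"delta_pos":[0.25,0,-0.4],"spin":0,"claw":1}
  ]
}}

```text
time: 27.6
eef_pos: [0.5518, -0.0115, 0.1715]
tcp_rot: [0.682, 0.731, 0.001, 0.001]
wrist_force: [1.2, 0.2, -0.3]
width: 1.001
grasp_force: 0.0
```

Call:
{"name": "send_rows", "arguments": {
  "moves": [
    {"delta_pos":[0.15,0.03,0],"spin":-0.052,"claw":1},
    {"delta_pos":[0.3,0.06,0],"spin":-0.104,"claw":1},
    {"delta_pos":[0.45,0.1,0],"spin":-0.156,"claw":1},
    {"delta_pos":[0.6,0.13,0],"spin":-0.208,"claw":1},
    {"delta_pos":[0.72,0.16,0.03],"spin":-0.26,"claw":1},
    {"delta_pos":[0.82,0.19,0.06],"spin":-0.312,"claw":1},
    {"delta_pos":[0.885,0.19,0.08],"spin":-0.364,"claw":1},
    {"delta_pos":[0.885,0.19,0.08],"spin":-0.414,"claw":1}
  ]
}}

```text
time: 28.6
eef_pos: [0.5821, 0.2142, 0.1495]
tcp_rot: [0.095, 0.995, 0.0, 0.0]
wrist_force: [0.4, 0.5, -0.5]
width: 0.997
grasp_force: 0.0
```

```bash
python3 - <<'E'
from h import *
o,im=snap("wrist","w7");print(o["time"],o["eef_pos"],np.degrees(yaw(o)),o["width"],o["joints"])
b=blobs(im,o,"wrist",.008);print(b)
_,t=snap("top","t7");print("top",blobs(t,o,"top",0.008))
cv2.imwrite("pics/c7.png",np.vstack([im[:,:,::-1][:320],cv2.resize(t[170:290,160:440],None,fx=2.2857,fy=2.2857,interpolation=cv2.INTER_CUBIC)[:,:,::-1]]))
E
```

```text
28.6 [0.58213671 0.21417515 0.14952584] 169.06028216495383 0.9973009143041015 [ 0.12818618  0.78329939 -0.91115425  1.66209744  0.69656695  1.05210919
  0.37494336]
[(0.6466, 0.2005, 0.0281), (0.5839, 0.2124, 0.0277)]
top []
```

View pics/c7.png

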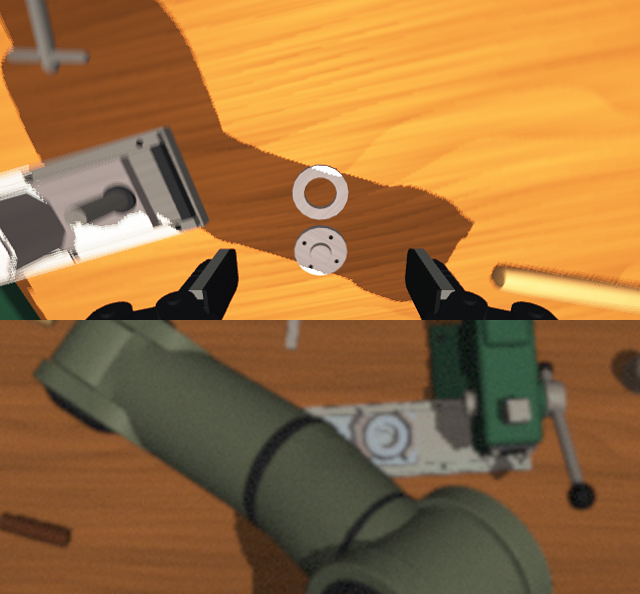

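The wrist view shows the ring at (320,192) and the cover at (320,250), with the fingers straddling clear of the cover. The ring stack in the pocket looks seated. I'm grasping ring 3.

Call:
{"name": "send_rows", "arguments": {
  "moves": [
    {"delta_pos":[-0.008,-0.006,0.1],"spin":0,"claw":1},
    {"delta_pos":[-0.008,-0.006,0.2],"spin":0,"claw":1},
    {"delta_pos":[-0.008,-0.006,0.3],"spin":0,"claw":1},
    {"delta_pos":[-0.008,-0.006,0.4],"spin":0,"claw":0.9},
    {"delta_pos":[-0.008,-0.006,0.48],"spin":0,"claw":0.8},
    {"delta_pos":[-0.008,-0.006,0.52],"spin":0,"claw":0.75},
    {"delta_pos":[-0.008,-0.006,0.54],"spin":0,"claw":0.75},
    {"delta_pos":[-0.008,-0.006,0.543],"spin":0,"claw":0.75}
  ]
}}

```text
time: 29.7
eef_pos: [0.5844, 0.2109, 0.0131]
tcp_rot: [0.099, 0.995, 0.0, 0.0]
wrist_force: [0.2, 0.3, -0.3]
width: 0.752
grasp_force: 0.0
```

Call:
{"name": "send_rows", "arguments": {
  "grip_force": 70,
  "moves": [
    {"delta_pos":[0,0,0],"spin":0,"claw":0.5},
    {"delta_pos":[0,0,0],"spin":0,"claw":0.4},
    {"delta_pos":[0,0,0],"spin":0,"claw":0.4},
    {"delta_pos":[0,0,0],"spin":0,"claw":0.4},
    {"delta_pos":[0,0,0],"spin":0,"claw":0.4},
    {"delta_pos":[0,0,0],"spin":0,"claw":0.4},
    {"delta_pos":[0,0,0],"spin":0,"claw":0.4},
    {"delta_pos":[0,0,0],"spin":0,"claw":0.4}
  ]
}}

```text
time: 30.7
eef_pos: [0.5863, 0.2134, 0.0178]
tcp_rot: [0.099, 0.995, 0.002, 0.003]
wrist_force: [-8.8, -0.7, 60.9]
width: 0.399
grasp_force: 30.1
```

It missed again: the tips rode up on the ring's edge. I'm opening, rising and re-measuring, and will go lower this time.

Call:
{"name": "send_rows", "arguments": {
  "moves": [
    {"delta_pos":[0,0,-0.02],"spin":0,"claw":0.5},
    {"delta_pos":[0,0,-0.06],"spin":0,"claw":0.7},
    {"delta_pos":[0,0,-0.15],"spin":0,"claw":1},
    {"delta_pos":[0,0,-0.25],"spin":0,"claw":1},
    {"delta_pos":[0,0,-0.35],"spin":0,"claw":1},
    {"delta_pos":[0,0,-0.45],"spin":0,"claw":1},
    {"delta_pos":[0,0,-0.54],"spin":0,"claw":1},
    {"delta_pos":[0,0,-0.54],"spin":0,"claw":1}
  ]
}}

```text
time: 31.7
eef_pos: [0.5849, 0.2111, 0.1499]
tcp_rot: [0.099, 0.995, 0.0, 0.001]
wrist_force: [0.7, 0.6, 0.1]
width: 1.002
grasp_force: 0.0
```

```bash
python3 - <<'E'
from h import *
o,im=snap("wrist","w8");print(o["time"],o["eef_pos"],np.degrees(yaw(o)),o["width"])
b=blobs(im,o,"wrist",.008);print(b)
q=min(b,key=lambda p:np.hypot(p[0]-.583,p[1]-.2127));goto(o,q[0],q[1],.009)
E
```

```text
31.7 [0.58491026 0.21109156 0.14993595] 168.63004203235832 1.002152904285399
[(0.646, 0.1998, 0.0281), (0.5799, 0.1916, 0.0276)]
delta [0.0055, -0.0811, 0.5636] spin 0.0
```

Call:
{"name": "send_rows", "arguments": {
  "moves": [
    {"delta_pos":[0.005,-0.06,0.1],"spin":0,"claw":1},
    {"delta_pos":[0.005,-0.081,0.2],"spin":0,"claw":1},
    {"delta_pos":[0.005,-0.081,0.3],"spin":0,"claw":1},
    {"delta_pos":[0.005,-0.081,0.4],"spin":0,"claw":0.9},
    {"delta_pos":[0.005,-0.081,0.48],"spin":0,"claw":0.8},
    {"delta_pos":[0.005,-0.081,0.53],"spin":0,"claw":0.75},
    {"delta_pos":[0.005,-0.081,0.556],"spin":0,"claw":0.72},
    {"delta_pos":[0.005,-0.081,0.562],"spin":0,"claw":0.72}
  ]
}}

```text
time: 32.75
eef_pos: [0.5791, 0.1913, 0.0073]
tcp_rot: [0.099, 0.995, 0.0, 0.0]
wrist_force: [-0.6, -0.9, -0.2]
width: 0.719
grasp_force: 0.0
```

Call:
{"name": "send_rows", "arguments": {
  "grip_force": 60,
  "moves": [
    {"delta_pos":[0,0,0],"spin":0,"claw":0.68},
    {"delta_pos":[0,0,0],"spin":0,"claw":0.64},
    {"delta_pos":[0,0,0],"spin":0,"claw":0.6},
    {"delta_pos":[0,0,0],"spin":0,"claw":0.55},
    {"delta_pos":[0,0,0],"spin":0,"claw":0.5},
    {"delta_pos":[0,0,0],"spin":0,"claw":0.5},
    {"delta_pos":[0,0,0],"spin":0,"claw":0.5},
    {"delta_pos":[0,0,0],"spin":0,"claw":0.5}
  ]
}}

```text
time: 33.75
eef_pos: [0.5794, 0.1913, 0.0085]
tcp_rot: [0.099, 0.995, 0.0, 0.001]
wrist_force: [-4.3, -3.1, 14.4]
width: 0.62
grasp_force: 60.0
```

Call:
{"name": "send_rows", "arguments": {
  "moves": [
    {"delta_pos":[0,0,-0.05],"spin":0,"claw":0.5},
    {"delta_pos":[0,0,-0.15],"spin":0,"claw":0.5},
    {"delta_pos":[0,0,-0.28],"spin":0,"claw":0.5},
    {"delta_pos":[0,0,-0.4],"spin":0.04,"claw":0.5},
    {"delta_pos":[0,-0.05,-0.52],"spin":0.09,"claw":0.5},
    {"delta_pos":[-0.01,-0.12,-0.6],"spin":0.14,"claw":0.5},
    {"delta_pos":[-0.02,-0.2,-0.63],"spin":0.19,"claw":0.5},
    {"delta_pos":[-0.03,-0.3,-0.63],"spin":0.2,"claw":0.5}
  ]
}}

```text
time: 34.75
eef_pos: [0.5719, 0.1163, 0.1674]
tcp_rot: [0.403, 0.915, 0.001, 0.001]
wrist_force: [1.0, -0.5, -0.4]
width: 0.618
grasp_force: 63.0
```

```bash
python3 - <<'E'
from h import *
o=get_obs();print(o["eef_pos"],np.degrees(yaw(o)),o["width"],o["grasp_force"]);goto(o,.5555,-.0737,.14,94)
E
```

```text
[0.57185833 0.11626506 0.16736652] 132.52186709687768 0.6183439398667232 63.029783964157104
delta [-0.5157, -0.562, 0.1089] spin 0.214
```

Call:
{"name": "send_rows", "arguments": {
  "moves": [
    {"delta_pos":[-0.07,-0.08,0],"spin":0.04,"claw":0.5},
    {"delta_pos":[-0.15,-0.16,0],"spin":0.09,"claw":0.5},
    {"delta_pos":[-0.23,-0.25,0],"spin":0.14,"claw":0.5},
    {"delta_pos":[-0.31,-0.34,0],"spin":0.19,"claw":0.5},
    {"delta_pos":[-0.4,-0.44,0.02],"spin":0.214,"claw":0.5},
    {"delta_pos":[-0.48,-0.53,0.06],"spin":0.214,"claw":0.5},
    {"delta_pos":[-0.516,-0.562,0.1],"spin":0.214,"claw":0.5},
    {"delta_pos":[-0.516,-0.562,0.109],"spin":0.214,"claw":0.5}
  ]
}}

```text
time: 35.75
eef_pos: [0.5556, -0.0739, 0.1377]
tcp_rot: [0.681, 0.732, 0.0, -0.0]
wrist_force: [-0.4, -0.2, -0.5]
width: 0.62
grasp_force: 63.0
```

```bash
python3 - <<'E'
from h import *
o,im=snap("wrist","w9");print(o["eef_pos"],np.degrees(yaw(o)),o["width"],o["grasp_force"]);goto(o,.5555,-.0737,.0725,94)
cv2.imwrite("pics/c9.png",cv2.resize(im[140:330,200:440],None,fx=3,fy=3)[:,:,::-1])
E
```

```text
[ 0.55561035 -0.07388403  0.13773771] 94.09536075342344 0.6200284005843091 63.03597450256348
delta [0.0007, -0.0004, 0.261] spin 0.0005
```

View pics/c9.png

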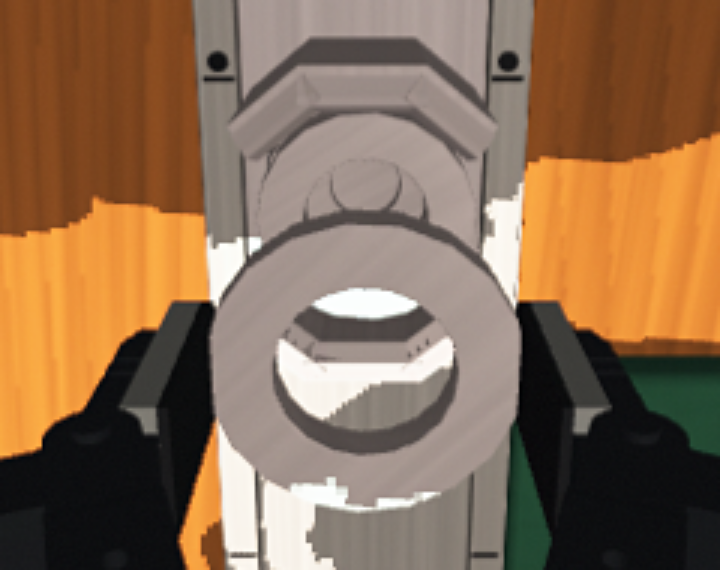

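The third ring is held flat, and the two rings in the pocket sit flat over the carrier. I'm inserting it.

Call:
{"name": "send_rows", "arguments": {
  "moves": [
    {"delta_pos":[0,0,0.04],"spin":0,"claw":0.5},
    {"delta_pos":[0,0,0.08],"spin":0,"claw":0.5},
    {"delta_pos":[0,0,0.12],"spin":0,"claw":0.5},
    {"delta_pos":[0,0,0.16],"spin":0,"claw":0.5},
    {"delta_pos":[0,0,0.2],"spin":0,"claw":0.5},
    {"delta_pos":[0,0,0.23],"spin":0,"claw":0.5},
    {"delta_pos":[0,0,0.25],"spin":0,"claw":0.5},
    {"delta_pos":[0,0,0.26],"spin":0,"claw":0.5}
  ]
}}

```text
time: 36.8
eef_pos: [0.5555, -0.0731, 0.0722]
tcp_rot: [0.681, 0.732, 0.0, -0.0]
wrist_force: [-1.8, 4.4, 3.1]
width: 0.622
grasp_force: 63.6
```

Call:
{"name": "send_rows", "arguments": {
  "moves": [
    {"delta_pos":[0,0,0.002],"spin":0,"claw":0.66},
    {"delta_pos":[0,0,0.002],"spin":0,"claw":0.72},
    {"delta_pos":[0,0,0.002],"spin":0,"claw":0.8},
    {"delta_pos":[0,0,-0.03],"spin":0,"claw":0.85},
    {"delta_pos":[0,0,-0.1],"spin":0,"claw":0.85},
    {"delta_pos":[0,0,-0.22],"spin":0,"claw":0.85},
    {"delta_pos":[0.1,0.04,-0.35],"spin":0,"claw":1},
    {"delta_pos":[0.25,0.1,-0.38],"spin":0,"claw":1}
  ]
}}

```text
time: 37.8
eef_pos: [0.5772, -0.0101, 0.171]
tcp_rot: [0.682, 0.731, 0.001, 0.002]
wrist_force: [0.2, 0.0, -0.6]
width: 0.997
grasp_force: 0.0
```

Call:
{"name": "send_rows", "arguments": {
  "moves": [
    {"delta_pos":[0.15,0.06,0],"spin":0,"claw":1},
    {"delta_pos":[0.3,0.13,0],"spin":0,"claw":1},
    {"delta_pos":[0.45,0.19,0],"spin":0,"claw":1},
    {"delta_pos":[0.6,0.26,0],"spin":0,"claw":1},
    {"delta_pos":[0.72,0.31,0],"spin":0,"claw":1},
    {"delta_pos":[0.8,0.34,0.04],"spin":0,"claw":1},
    {"delta_pos":[0.81,0.34,0.07],"spin":0,"claw":1},
    {"delta_pos":[0.81,0.34,0.08],"spin":0,"claw":1}
  ]
}}

```text
time: 38.8
eef_pos: [0.6459, 0.1972, 0.1468]
tcp_rot: [0.681, 0.732, -0.001, -0.0]
wrist_force: [-0.3, -1.1, 0.4]
width: 1.002
grasp_force: 0.0
```

```bash
python3 - <<'E'
from h import *
o,im=snap("wrist","w10");print(o["time"],o["eef_pos"],np.degrees(yaw(o)),o["width"])
b=blobs(im,o,"wrist",.008);print(b)
_,t=snap("top","t10");print("top",blobs(t,o,"top",0.008))
if b:
    q=min(b,key=lambda p:np.hypot(p[0]-.646,p[1]-.2));goto(o,q[0],q[1],.0085)
E
```

```text
38.8 [0.64593747 0.19721467 0.14684424] 94.09420702311246 1.0019083642674407
[(0.6469, 0.2001, 0.0277), (0.7213, 0.3192, 0.0235)]
top []
delta [0.0117, 0.0053, 0.5534] spin 0.0
```

Call:
{"name": "send_rows", "arguments": {
  "moves": [
    {"delta_pos":[0.012,0.005,0.1],"spin":0,"claw":1},
    {"delta_pos":[0.012,0.005,0.2],"spin":0,"claw":1},
    {"delta_pos":[0.012,0.005,0.3],"spin":0,"claw":1},
    {"delta_pos":[0.012,0.005,0.4],"spin":0,"claw":0.9},
    {"delta_pos":[0.012,0.005,0.48],"spin":0,"claw":0.8},
    {"delta_pos":[0.012,0.005,0.53],"spin":0,"claw":0.75},
    {"delta_pos":[0.012,0.005,0.55],"spin":0,"claw":0.72},
    {"delta_pos":[0.012,0.005,0.553],"spin":0,"claw":0.72}
  ]
}}

```text
time: 39.9
eef_pos: [0.6475, 0.2016, 0.0095]
tcp_rot: [0.681, 0.732, 0.0, 0.0]
wrist_force: [-0.9, -0.5, -0.6]
width: 0.72
grasp_force: 0.0
```

Call:
{"name": "send_rows", "arguments": {
  "grip_force": 60,
  "moves": [
    {"delta_pos":[0,0,0],"spin":0,"claw":0.68},
    {"delta_pos":[0,0,0],"spin":0,"claw":0.64},
    {"delta_pos":[0,0,0],"spin":0,"claw":0.6},
    {"delta_pos":[0,0,0],"spin":0,"claw":0.55},
    {"delta_pos":[0,0,0],"spin":0,"claw":0.5},
    {"delta_pos":[0,0,0],"spin":0,"claw":0.5},
    {"delta_pos":[0,0,0],"spin":0,"claw":0.5},
    {"delta_pos":[0,0,0],"spin":0,"claw":0.5}
  ]
}}

```text
time: 40.9
eef_pos: [0.6477, 0.2016, 0.0107]
tcp_rot: [0.681, 0.732, 0.0, 0.0]
wrist_force: [-4.2, -1.0, 13.3]
width: 0.615
grasp_force: 60.0
```

Call:
{"name": "send_rows", "arguments": {
  "moves": [
    {"delta_pos":[0,0,-0.05],"spin":0,"claw":0.5},
    {"delta_pos":[0,0,-0.15],"spin":0,"claw":0.5},
    {"delta_pos":[0,0,-0.28],"spin":0,"claw":0.5},
    {"delta_pos":[-0.05,-0.02,-0.4],"spin":0,"claw":0.5},
    {"delta_pos":[-0.15,-0.06,-0.52],"spin":0,"claw":0.5},
    {"delta_pos":[-0.27,-0.11,-0.6],"spin":0,"claw":0.5},
    {"delta_pos":[-0.39,-0.16,-0.63],"spin":0,"claw":0.5},
    {"delta_pos":[-0.5,-0.21,-0.63],"spin":0,"claw":0.5}
  ]
}}

```text
time: 41.9
eef_pos: [0.6041, 0.072, 0.1693]
tcp_rot: [0.681, 0.732, 0.001, 0.001]
wrist_force: [0.9, -0.4, -0.7]
width: 0.611
grasp_force: 62.8
```

Call:
{"name": "send_rows", "arguments": {
  "moves": [
    {"delta_pos":[-0.12,-0.05,0],"spin":0,"claw":0.5},
    {"delta_pos":[-0.24,-0.1,0],"spin":0,"claw":0.5},
    {"delta_pos":[-0.36,-0.15,0],"spin":0,"claw":0.5},
    {"delta_pos":[-0.48,-0.2,0],"spin":0,"claw":0.5},
    {"delta_pos":[-0.55,-0.23,0.02],"spin":0,"claw":0.5},
    {"delta_pos":[-0.571,-0.236,0.06],"spin":0,"claw":0.5},
    {"delta_pos":[-0.571,-0.236,0.08],"spin":0,"claw":0.5},
    {"delta_pos":[-0.571,-0.236,0.08],"spin":0,"claw":0.5}
  ]
}}

```text
time: 42.9
eef_pos: [0.5555, -0.0723, 0.1463]
tcp_rot: [0.681, 0.733, 0.0, -0.001]
wrist_force: [0.3, 0.5, -0.8]
width: 0.617
grasp_force: 62.8
```

```bash
python3 - <<'E'
from h import *
o,im=snap("wrist","w11");print(o["eef_pos"],np.degrees(yaw(o)),o["width"],o["grasp_force"]);goto(o,.5555,-.0730,.0825,94)
cv2.imwrite("pics/c11.png",cv2.resize(im[140:330,200:440],None,fx=3,fy=3)[:,:,::-1])
E
```

```text
[ 0.55547799 -0.07233654  0.14633889] 94.21589491239935 0.6172119604202881 62.78793811798096
delta [-0.0029, 0.0, 0.2554] spin 0.0012
```

View pics/c11.png

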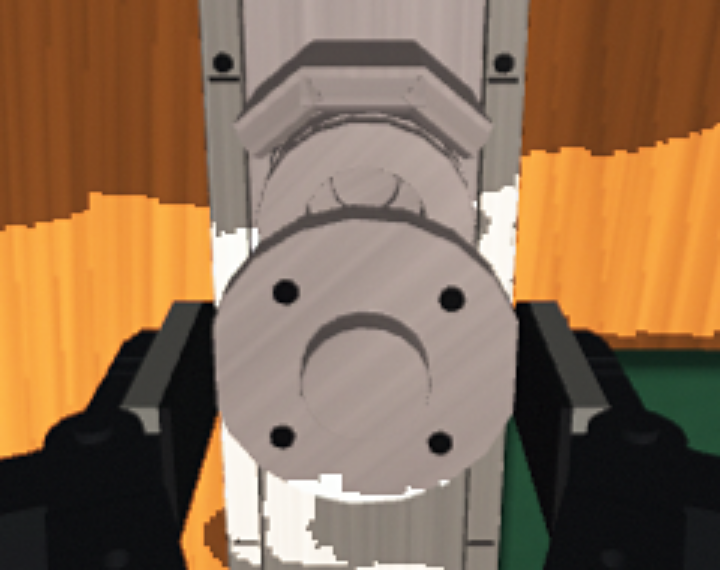

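The cover is held boss up and flat, and the three rings are seated. I'm inserting the cover.

Call:
{"name": "send_rows", "arguments": {
  "moves": [
    {"delta_pos":[-0.003,0,0.04],"spin":0,"claw":0.5},
    {"delta_pos":[-0.003,0,0.08],"spin":0,"claw":0.5},
    {"delta_pos":[-0.003,0,0.12],"spin":0,"claw":0.5},
    {"delta_pos":[-0.003,0,0.16],"spin":0,"claw":0.5},
    {"delta_pos":[-0.003,0,0.2],"spin":0,"claw":0.5},
    {"delta_pos":[-0.003,0,0.23],"spin":0,"claw":0.5},
    {"delta_pos":[-0.003,0,0.246],"spin":0,"claw":0.5},
    {"delta_pos":[-0.003,0,0.254],"spin":0,"claw":0.5}
  ]
}}

```text
time: 43.95
eef_pos: [0.5555, -0.0738, 0.0834]
tcp_rot: [0.681, 0.732, 0.0, -0.0]
wrist_force: [-5.0, 5.2, 12.1]
width: 0.616
grasp_force: 64.2
```

Call:
{"name": "send_rows", "arguments": {
  "moves": [
    {"delta_pos":[0,0,0],"spin":0,"claw":0.66},
    {"delta_pos":[0,0,0],"spin":0,"claw":0.72},
    {"delta_pos":[0,0,0],"spin":0,"claw":0.8},
    {"delta_pos":[0,0,-0.03],"spin":0,"claw":0.85},
    {"delta_pos":[0,0,-0.12],"spin":0,"claw":0.85},
    {"delta_pos":[0,0,-0.25],"spin":0,"claw":1},
    {"delta_pos":[0,0,-0.4],"spin":0,"claw":1},
    {"delta_pos":[0,0,-0.45],"spin":0,"claw":1}
  ]
}}

```text
time: 44.95
eef_pos: [0.5562, -0.0744, 0.1982]
tcp_rot: [0.681, 0.732, 0.001, 0.001]
wrist_force: [0.3, -0.7, -1.1]
width: 0.999
grasp_force: 0.0
```

```bash
python3 - <<'E'
from h import *
o,im=snap("wrist","w12");print(o["time"],o["eef_pos"],np.degrees(yaw(o)))
cv2.imwrite("pics/c12.png",cv2.resize(im[0:300,200:440],None,fx=2,fy=2,interpolation=cv2.INTER_CUBIC)[:,:,::-1])
E
```

```text
44.95 [ 0.55615783 -0.07444844  0.19824272] 94.11987124323598
```

View pics/c12.png

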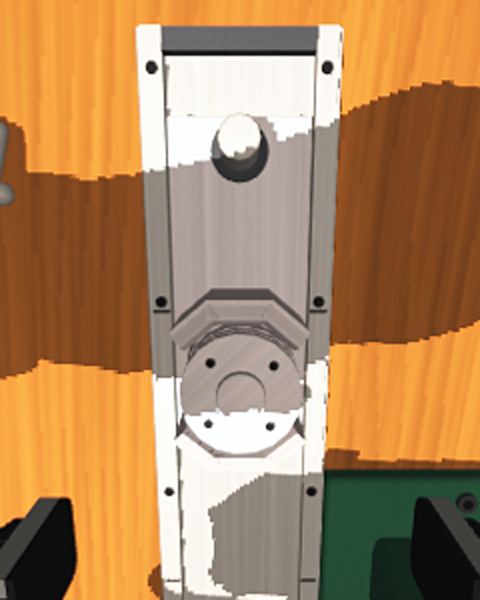

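The cover lies in the pocket between the walls with its boss up, spanning crop x 181–304 and y 335–456. The handle top is at (240,137). I'm checking the numbers and then going for the handle.

```bash
python3 - <<'E'
from h import *
o=get_obs()
c=lambda P:np.array(P)/2+[200,0]
P=unproj(c([(181,393),(304,390),(242,335),(242,456)]),.079,"wrist",o);print(np.round(P,4),P[:2].mean(0),P[2:].mean(0))
h=unproj(c([(210,363),(274,366),(208,424),(270,427)]),.079,"wrist",o);print("holes",h.mean(0))
H=unproj(c([(240,137)]),.079,"wrist",o)[0];print("handle",H)
s=unproj(c([(163,50),(318,50),(165,113),(312,113)]),[.027,.027,.027,.027],"wrist",o);print(np.round(s,4))
goto(o,H[0],H[1],.2,94);goto(o,H[0],H[1],.055,94)
E
```

```text
[[ 0.5278 -0.0769  0.079 ]
 [ 0.5838 -0.0715  0.079 ]
 [ 0.5537 -0.0482  0.079 ]
 [ 0.5578 -0.106   0.079 ]] [ 0.55577461 -0.07422424  0.079     ] [ 0.55576096 -0.07706984  0.079     ]
holes [ 0.55501198 -0.07618948  0.079     ]
handle [0.54715446 0.03234115 0.079     ]
[[0.5081 0.0738 0.027 ]
 [0.5804 0.079  0.027 ]
 [0.5099 0.0471 0.027 ]
 [0.5804 0.0522 0.027 ]]
delta [0.4289, -0.0058, -0.0061] spin 0.0006
delta [0.4294, -0.0076, 0.5739] spin 0.0006
```

The cover seems 2–3 mm toward −y, so it may be sitting on the flare. I'm regripping it and nudging it back toward the centre.

Call:
{"name": "send_rows", "arguments": {
  "grip_force": 50,
  "moves": [
    {"delta_pos":[0,0,0.1],"spin":0,"claw":0.9},
    {"delta_pos":[0,0,0.22],"spin":0,"claw":0.85},
    {"delta_pos":[0,0,0.33],"spin":0,"claw":0.8},
    {"delta_pos":[0,0,0.42],"spin":0,"claw":0.75},
    {"delta_pos":[0,0,0.455],"spin":0,"claw":0.72},
    {"delta_pos":[0,0,0.46],"spin":0,"claw":0.68},
    {"delta_pos":[0,0,0.46],"spin":0,"claw":0.6},
    {"delta_pos":[0,0,0.46],"spin":0,"claw":0.5}
  ]
}}

```text
time: 46.0
eef_pos: [0.5556, -0.0743, 0.0814]
tcp_rot: [0.681, 0.732, 0.0, 0.0]
wrist_force: [-0.8, 1.8, -0.9]
width: 0.628
grasp_force: 52.6
```

Call:
{"name": "send_rows", "arguments": {
  "moves": [
    {"delta_pos":[0,0,0],"spin":0,"claw":0.5},
    {"delta_pos":[0,0,0],"spin":0,"claw":0.5},
    {"delta_pos":[0,0,-0.01],"spin":0,"claw":0.5},
    {"delta_pos":[0.005,0,-0.012],"spin":0,"claw":0.5},
    {"delta_pos":[0.01,0,-0.012],"spin":0,"claw":0.5},
    {"delta_pos":[0.01,0,-0.01],"spin":0,"claw":0.5},
    {"delta_pos":[0.01,0,-0.005],"spin":0,"claw":0.5},
    {"delta_pos":[0.01,0,0],"spin":0,"claw":0.5}
  ]
}}

```text
time: 47.0
eef_pos: [0.5553, -0.072, 0.0807]
tcp_rot: [0.681, 0.732, -0.0, -0.0]
wrist_force: [0.4, -0.5, 1.2]
width: 0.624
grasp_force: 52.8
```

Call:
{"name": "send_rows", "arguments": {
  "moves": [
    {"delta_pos":[0,0,0.003],"spin":0,"claw":0.5},
    {"delta_pos":[0,0,0.005],"spin":0,"claw":0.5},
    {"delta_pos":[0,0,0.008],"spin":0,"claw":0.5},
    {"delta_pos":[0,0,0.008],"spin":0,"claw":0.5},
    {"delta_pos":[0,0,0.008],"spin":0,"claw":0.5},
    {"delta_pos":[0,0,0.008],"spin":0,"claw":0.5},
    {"delta_pos":[0,0,0.008],"spin":0,"claw":0.5},
    {"delta_pos":[0,0,0.008],"spin":0,"claw":0.5}
  ]
}}

```text
time: 48.0
eef_pos: [0.5553, -0.0722, 0.0797]
tcp_rot: [0.681, 0.732, -0.0, 0.0]
wrist_force: [-6.1, -2.0, 22.0]
width: 0.632
grasp_force: 55.0
```

Call:
{"name": "send_rows", "arguments": {
  "moves": [
    {"delta_pos":[0,0,-0.004],"spin":0,"claw":0.66},
    {"delta_pos":[0,0,-0.004],"spin":0,"claw":0.72},
    {"delta_pos":[0,0,-0.006],"spin":0,"claw":0.8},
    {"delta_pos":[0,0,-0.04],"spin":0,"claw":0.85},
    {"delta_pos":[0,0,-0.12],"spin":0,"claw":0.85},
    {"delta_pos":[0,0,-0.25],"spin":0,"claw":1},
    {"delta_pos":[0,0,-0.4],"spin":0,"claw":1},
    {"delta_pos":[0,0,-0.474],"spin":0,"claw":1}
  ]
}}

```text
time: 49.0
eef_pos: [0.5559, -0.0719, 0.2003]
tcp_rot: [0.681, 0.732, 0.001, 0.001]
wrist_force: [0.5, -0.3, -0.2]
width: 1.001
grasp_force: 0.0
```

```bash
python3 - <<'E'
from h import *
o,im=snap("wrist","w13");print(o["time"],o["eef_pos"],np.degrees(yaw(o)))
def holes(im,n):
    g=cv2.cvtColor(im,cv2.COLOR_RGB2GRAY)[150:240,280:365];c=cv2.connectedComponentsWithStats((g<60).astype(np.uint8))
    return [np.round(c[3][i]+[280,150],1).tolist()+[int(c[2][i,4])] for i in range(1,c[0]) if 4<c[2][i,4]<40]
print(holes(cv2.imread("pics/w12.png")[:,:,::-1],0));print(holes(im,0))
cv2.imwrite("pics/c13.png",np.hstack([cv2.resize(cv2.imread("pics/w12.png")[130:250,270:370],None,fx=4,fy=4),cv2.resize(im[130:250,270:370],None,fx=4,fy=4)[:,:,::-1]]))
E
```

```text
49.0 [ 0.55586172 -0.07186584  0.20029538] 94.12641644976068
[[280.9, 151.2, 10], [358.9, 150.9, 14], [282.0, 155.0, 5], [358.5, 155.0, 8], [304.5, 181.3, 14], [336.4, 182.6, 13], [303.6, 211.8, 5], [334.3, 213.0, 7], [363.0, 237.0, 15]]
[[281.1, 152.9, 15], [358.8, 152.8, 20], [282.0, 157.0, 5], [305.1, 181.5, 15], [336.4, 182.6, 13], [304.2, 211.4, 5], [334.4, 212.2, 5], [363.0, 237.5, 12]]
```

View pics/c13.png

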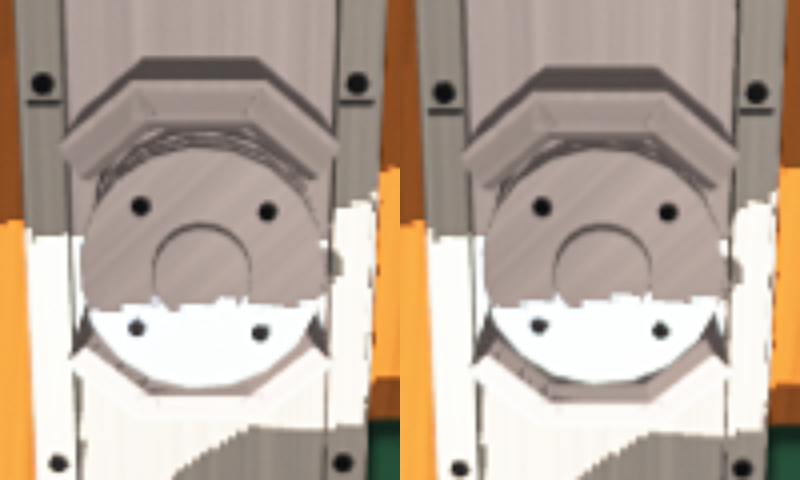

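After the nudge (right half) the cover is centred, with the flare visible all round it. Now I'm gripping the handle.

Call:
{"name": "send_rows", "arguments": {
  "moves": [
    {"delta_pos":[0.15,0,0],"spin":0,"claw":0.8},
    {"delta_pos":[0.32,-0.004,0],"spin":0,"claw":0.65},
    {"delta_pos":[0.41,-0.005,0.1],"spin":0,"claw":0.6},
    {"delta_pos":[0.418,-0.005,0.22],"spin":0,"claw":0.6},
    {"delta_pos":[0.418,-0.005,0.34],"spin":0,"claw":0.6},
    {"delta_pos":[0.418,-0.005,0.46],"spin":0,"claw":0.6},
    {"delta_pos":[0.418,-0.005,0.54],"spin":0,"claw":0.6},
    {"delta_pos":[0.418,-0.005,0.565],"spin":0,"claw":0.6}
  ]
}}

```text
time: 50.05
eef_pos: [0.5461, 0.0323, 0.0553]
tcp_rot: [0.681, 0.732, -0.0, -0.0]
wrist_force: [-0.6, -0.8, 0.5]
width: 0.597
grasp_force: 0.0
```

Call:
{"name": "send_rows", "arguments": {
  "grip_force": 40,
  "moves": [
    {"delta_pos":[0,0,0],"spin":0,"claw":0.4},
    {"delta_pos":[0,0,0],"spin":0,"claw":0.25},
    {"delta_pos":[0,0,0],"spin":0,"claw":0.15},
    {"delta_pos":[0,0,0],"spin":0,"claw":0.1},
    {"delta_pos":[0,0,0],"spin":0,"claw":0.1},
    {"delta_pos":[0,0,0],"spin":0,"claw":0.1},
    {"delta_pos":[0,0,0],"spin":0,"claw":0.1},
    {"delta_pos":[0,0,0],"spin":0,"claw":0.1}
  ]
}}

```text
time: 51.05
eef_pos: [0.547, 0.0322, 0.057]
tcp_rot: [0.681, 0.732, 0.001, 0.001]
wrist_force: [0.1, -0.3, 6.5]
width: 0.198
grasp_force: 38.8
```

Call:
{"name": "send_rows", "arguments": {
  "moves": [
    {"delta_pos":[-0.02,0,0],"spin":0,"claw":0.1},
    {"delta_pos":[-0.06,0,0],"spin":0,"claw":0.1},
    {"delta_pos":[-0.11,0,0],"spin":0,"claw":0.1},
    {"delta_pos":[-0.16,0,0],"spin":0,"claw":0.1},
    {"delta_pos":[-0.21,0,0],"spin":0,"claw":0.1},
    {"delta_pos":[-0.26,0,0],"spin":0,"claw":0.1},
    {"delta_pos":[-0.3,0,0],"spin":0,"claw":0.1},
    {"delta_pos":[-0.32,0,0],"spin":0,"claw":0.1}
  ]
}}

```text
time: 52.05
eef_pos: [0.553, -0.0463, 0.057]
tcp_rot: [0.681, 0.732, 0.001, 0.0]
wrist_force: [-0.9, 12.1, 5.6]
width: 0.196
grasp_force: 39.4
```

Call:
{"name": "send_rows", "arguments": {
  "moves": [
    {"delta_pos":[-0.02,0,0],"spin":0,"claw":0.1},
    {"delta_pos":[-0.05,0,0],"spin":0,"claw":0.1},
    {"delta_pos":[-0.09,0,0],"spin":0,"claw":0.1},
    {"delta_pos":[-0.13,0,0],"spin":0,"claw":0.1},
    {"delta_pos":[-0.16,0,0],"spin":0,"claw":0.1},
    {"delta_pos":[-0.18,0,0],"spin":0,"claw":0.1},
    {"delta_pos":[-0.195,0,0],"spin":0,"claw":0.1},
    {"delta_pos":[-0.2,0,0],"spin":0,"claw":0.1}
  ]
}}

```text
time: 53.05
eef_pos: [0.5566, -0.0958, 0.0571]
tcp_rot: [0.681, 0.732, 0.001, 0.0]
wrist_force: [-0.8, 11.1, 5.8]
width: 0.2
grasp_force: 39.4
```

Call:
{"name": "send_rows", "arguments": {
  "moves": [
    {"delta_pos":[-0.01,0,0],"spin":0,"claw":0.1},
    {"delta_pos":[-0.02,0,0],"spin":0,"claw":0.1},
    {"delta_pos":[-0.03,0,0],"spin":0,"claw":0.1},
    {"delta_pos":[-0.04,0,0],"spin":0,"claw":0.1},
    {"delta_pos":[-0.045,0,0],"spin":0,"claw":0.1},
    {"delta_pos":[-0.05,0,0],"spin":0,"claw":0.1},
    {"delta_pos":[-0.055,0,0],"spin":0,"claw":0.1},
    {"delta_pos":[-0.055,0,0],"spin":0,"claw":0.1}
  ]
}}

```text
time: 54.05
eef_pos: [0.5576, -0.1044, 0.057]
tcp_rot: [0.679, 0.734, 0.003, -0.002]
wrist_force: [-3.2, 35.6, 8.8]
width: 0.199
grasp_force: 39.6
```

The sled is against the inner stop: the force rose and the travel was 137 mm. I'm easing off, releasing and going up towards the lever.

Call:
{"name": "send_rows", "arguments": {
  "moves": [
    {"delta_pos":[0.01,0,0],"spin":0,"claw":0.1},
    {"delta_pos":[0.01,0,0],"spin":0,"claw":0.3},
    {"delta_pos":[0.01,0,0],"spin":0,"claw":0.5},
    {"delta_pos":[0.01,0,-0.03],"spin":0,"claw":0.6},
    {"delta_pos":[0.01,0,-0.15],"spin":0,"claw":0.6},
    {"delta_pos":[0.01,0,-0.38],"spin":0,"claw":0.5},
    {"delta_pos":[0.01,0,-0.62],"spin":0,"claw":0.3},
    {"delta_pos":[0.01,0,-0.85],"spin":0,"claw":0}
  ]
}}

```text
time: 55.05
eef_pos: [0.5563, -0.1088, 0.2713]
tcp_rot: [0.681, 0.732, 0.0, 0.0]
wrist_force: [0.6, -0.5, -0.2]
width: 0.104
grasp_force: 0.0
```

Call:
{"name": "send_rows", "arguments": {
  "moves": [
    {"delta_pos":[0,0,-0.2],"spin":0,"claw":0},
    {"delta_pos":[0,-0.1,-0.36],"spin":0,"claw":0},
    {"delta_pos":[-0.1,-0.2,-0.36],"spin":0,"claw":0},
    {"delta_pos":[-0.22,-0.3,-0.36],"spin":0,"claw":0},
    {"delta_pos":[-0.38,-0.333,-0.36],"spin":0,"claw":0},
    {"delta_pos":[-0.54,-0.333,-0.36],"spin":0,"claw":0},
    {"delta_pos":[-0.65,-0.333,-0.36],"spin":0,"claw":0},
    {"delta_pos":[-0.672,-0.333,-0.36],"spin":0,"claw":0}
  ]
}}

```text
time: 56.05
eef_pos: [0.4852, -0.2839, 0.3587]
tcp_rot: [0.682, 0.731, -0.0, -0.0]
wrist_force: [-0.7, -0.0, -0.3]
width: 0.001
grasp_force: 0.0
```

```bash
python3 - <<'E'
from h import *
o,im=snap("wrist","w14");print(o["time"],o["eef_pos"],np.degrees(yaw(o)),o["width"],o["wrist_force"])
goto(o,.4863,-.2754,.305,94)
_,t=snap("scene")
c=np.zeros((560,640,3),np.uint8);c[:400]=im;c[400:,:320]=cv2.resize(t[110:280,150:450],(320,160));c[400:,320:]=cv2.resize(t[140:270,220:380],(320,160),interpolation=cv2.INTER_CUBIC)
cv2.imwrite("pics/c14.png",c[:,:,::-1])
E
```

```text
56.05 [ 0.48516599 -0.2838559   0.35865716] 93.98946926150136 0.000779652140341677 [-0.67769028 -0.03319973 -0.33281197]
delta [0.0334, 0.0069, 0.2146] spin -0.0001
```

View pics/c14.png

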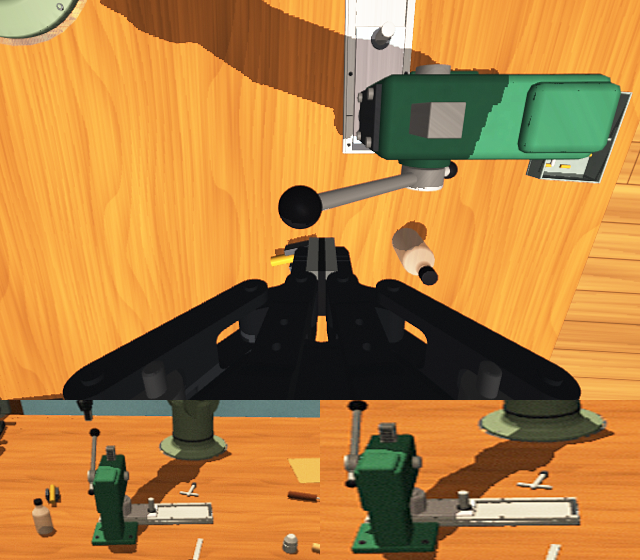

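The picture shows the knob at (300,207), the lever bar through (365,190) to its hub near (425,177), and the sled deep under the head. I'm computing the lever's position.

```bash
python3 - <<'E'
from h import *
o=get_obs()
k=unproj([(300,207)],.293,"wrist",o)[0];print("knob",k, "bar mid",unproj([(365,190)],.25,"wrist",o)[0], "hub",unproj([(425,177)],.19,"wrist",o)[0])
y=k[1]+.0015
for z in(.31,): goto(o,.4863,y,z,94)
E
```

```text
knob [ 0.46873136 -0.27568665  0.293     ] bar mid [ 0.52203701 -0.27068977  0.25      ] hub [ 0.59508826 -0.26727727  0.19      ]
delta [0.0315, 0.0053, 0.195] spin 0.0006
```

Call:
{"name": "send_rows", "arguments": {
  "moves": [
    {"delta_pos":[0.039,0.074,0.02],"spin":0,"claw":0},
    {"delta_pos":[0.039,0.074,0.06],"spin":0,"claw":0},
    {"delta_pos":[0.039,0.074,0.12],"spin":0,"claw":0},
    {"delta_pos":[0.039,0.074,0.2],"spin":0,"claw":0},
    {"delta_pos":[0.039,0.074,0.26],"spin":0,"claw":0},
    {"delta_pos":[0.039,0.074,0.32],"spin":0,"claw":0},
    {"delta_pos":[0.039,0.074,0.36],"spin":0,"claw":0},
    {"delta_pos":[0.039,0.074,0.38],"spin":0,"claw":0}
  ]
}}

```text
time: 57.15
eef_pos: [0.5034, -0.2712, 0.2632]
tcp_rot: [0.681, 0.732, -0.0, -0.0]
wrist_force: [-0.8, -0.0, 5.4]
width: 0.003
grasp_force: 1.9
```

Call:
{"name": "send_rows", "arguments": {
  "moves": [
    {"delta_pos":[0,0,0.01],"spin":0,"claw":0},
    {"delta_pos":[0,0,0.02],"spin":0,"claw":0},
    {"delta_pos":[0,0,0.03],"spin":0,"claw":0},
    {"delta_pos":[0,0,0.04],"spin":0,"claw":0},
    {"delta_pos":[0,0,0.05],"spin":0,"claw":0},
    {"delta_pos":[0,0,0.06],"spin":0,"claw":0},
    {"delta_pos":[0,0,0.06],"spin":0,"claw":0},
    {"delta_pos":[0,0,0.06],"spin":0,"claw":0}
  ]
}}

```text
time: 58.15
eef_pos: [0.5035, -0.2711, 0.2486]
tcp_rot: [0.681, 0.732, 0.0, 0.0]
wrist_force: [-0.7, 0.0, 4.4]
width: 0.002
grasp_force: 1.8
```

Call:
{"name": "send_rows", "arguments": {
  "moves": [
    {"delta_pos":[0,0,0.006],"spin":0,"claw":0},
    {"delta_pos":[0,0,0.012],"spin":0,"claw":0},
    {"delta_pos":[0,0,0.018],"spin":0,"claw":0},
    {"delta_pos":[0,0,0.024],"spin":0,"claw":0},
    {"delta_pos":[0,0,0.03],"spin":0,"claw":0},
    {"delta_pos":[0,0,0.034],"spin":0,"claw":0},
    {"delta_pos":[0,0,0.036],"spin":0,"claw":0},
    {"delta_pos":[0,0,0.036],"spin":0,"claw":0}
  ]
}}

```text
time: 59.15
eef_pos: [0.5035, -0.2711, 0.2395]
tcp_rot: [0.681, 0.732, -0.0, -0.0]
wrist_force: [-1.8, -0.1, 4.9]
width: -0.002
grasp_force: 1.9
```

Call:
{"name": "send_rows", "arguments": {
  "moves": [
    {"delta_pos":[0,0,0.005],"spin":0,"claw":0},
    {"delta_pos":[0,0,0.01],"spin":0,"claw":0},
    {"delta_pos":[0,0,0.014],"spin":0,"claw":0},
    {"delta_pos":[0,0,0.018],"spin":0,"claw":0},
    {"delta_pos":[0,0,0.02],"spin":0,"claw":0},
    {"delta_pos":[0,0,0.02],"spin":0,"claw":0},
    {"delta_pos":[0,0,0.02],"spin":0,"claw":0},
    {"delta_pos":[0,0,0.02],"spin":0,"claw":0}
  ]
}}

```text
time: 60.15
eef_pos: [0.5033, -0.2713, 0.2352]
tcp_rot: [0.681, 0.732, -0.0, 0.0]
wrist_force: [-6.1, 0.8, 16.8]
width: 0.0
grasp_force: 7.1
```

Call:
{"name": "send_rows", "arguments": {
  "moves": [
    {"delta_pos":[0,0,0.003],"spin":0,"claw":0},
    {"delta_pos":[0,0,0.005],"spin":0,"claw":0},
    {"delta_pos":[0,0,0.005],"spin":0,"claw":0},
    {"delta_pos":[0,0,0.005],"spin":0,"claw":0},
    {"delta_pos":[0,0,0.005],"spin":0,"claw":0},
    {"delta_pos":[0,0,0.005],"spin":0,"claw":0},
    {"delta_pos":[0,0,0.005],"spin":0,"claw":0},
    {"delta_pos":[0,0,0.005],"spin":0,"claw":0}
  ]
}}

```text
time: 61.15
eef_pos: [0.5032, -0.2713, 0.2343]
tcp_rot: [0.681, 0.732, -0.0, 0.0]
wrist_force: [-10.0, 1.6, 24.9]
width: 0.001
grasp_force: 10.2
```

Call:
{"name": "send_rows", "arguments": {
  "moves": [
    {"delta_pos":[0,0,0],"spin":0,"claw":0},
    {"delta_pos":[0,0,0],"spin":0,"claw":0},
    {"delta_pos":[0,0,0],"spin":0,"claw":0},
    {"delta_pos":[0,0,0],"spin":0,"claw":0},
    {"delta_pos":[0,0,0],"spin":0,"claw":0},
    {"delta_pos":[0,0,0],"spin":0,"claw":0},
    {"delta_pos":[0,0,0],"spin":0,"claw":0},
    {"delta_pos":[0,0,0],"spin":0,"claw":0}
  ]
}}

```text
time: 62.15
eef_pos: [0.5032, -0.2713, 0.2343]
tcp_rot: [0.681, 0.732, -0.0, 0.0]
wrist_force: [-9.4, 2.4, 24.4]
width: 0.003
grasp_force: 10.2
```

Call:
{"name": "send_rows", "arguments": {
  "moves": [
    {"delta_pos":[0,0,-0.03],"spin":0,"claw":0},
    {"delta_pos":[0,0,-0.08],"spin":0,"claw":0},
    {"delta_pos":[0,0,-0.14],"spin":0,"claw":0},
    {"delta_pos":[0,0,-0.2],"spin":0,"claw":0},
    {"delta_pos":[0,0,-0.27],"spin":0,"claw":0},
    {"delta_pos":[0,0,-0.35],"spin":0,"claw":0},
    {"delta_pos":[0,0,-0.45],"spin":0,"claw":0},
    {"delta_pos":[0,0,-0.52],"spin":0,"claw":0}
  ]
}}

```text
time: 63.15
eef_pos: [0.5033, -0.2712, 0.3648]
tcp_rot: [0.681, 0.732, -0.0, 0.0]
wrist_force: [-0.6, 0.9, -0.3]
width: 0.002
grasp_force: 0.0
```

Call:
{"name": "send_rows", "arguments": {
  "moves": [
    {"delta_pos":[0.12,0,0],"spin":0,"claw":0.2},
    {"delta_pos":[0.26,0.02,0],"spin":0,"claw":0.6},
    {"delta_pos":[0.4,0.08,0],"spin":0,"claw":0.6},
    {"delta_pos":[0.54,0.15,0],"spin":0,"claw":0.6},
    {"delta_pos":[0.63,0.23,0],"spin":0,"claw":0.6},
    {"delta_pos":[0.643,0.262,0.1],"spin":0,"claw":0.6},
    {"delta_pos":[0.643,0.262,0.3],"spin":0,"claw":0.6},
    {"delta_pos":[0.643,0.262,0.42],"spin":0,"claw":0.6}
  ]
}}

```text
time: 64.15
eef_pos: [0.5564, -0.1062, 0.2565]
tcp_rot: [0.681, 0.732, -0.001, -0.001]
wrist_force: [0.3, 0.5, -0.1]
width: 0.601
grasp_force: 0.0
```

```bash
python3 - <<'E'
from h import *
o=get_obs();print(o["time"],o["eef_pos"],np.degrees(yaw(o)),o["width"]);goto(o,.5572,-.1045,.057,94)
E
```

```text
64.15 [ 0.55644808 -0.1061666   0.25646764] 94.13415910147181 0.6006422200542485
delta [0.0062, 0.0052, 0.7979] spin 0.0007
```

Call:
{"name": "send_rows", "arguments": {
  "moves": [
    {"delta_pos":[0.006,0.005,0.12],"spin":0,"claw":0.6},
    {"delta_pos":[0.006,0.005,0.26],"spin":0,"claw":0.6},
    {"delta_pos":[0.006,0.005,0.4],"spin":0,"claw":0.6},
    {"delta_pos":[0.006,0.005,0.54],"spin":0,"claw":0.6},
    {"delta_pos":[0.006,0.005,0.66],"spin":0,"claw":0.6},
    {"delta_pos":[0.006,0.005,0.75],"spin":0,"claw":0.6},
    {"delta_pos":[0.006,0.005,0.79],"spin":0,"claw":0.6},
    {"delta_pos":[0.006,0.005,0.796],"spin":0,"claw":0.6}
  ]
}}

```text
time: 65.15
eef_pos: [0.5583, -0.1045, 0.0593]
tcp_rot: [0.681, 0.732, -0.0, -0.0]
wrist_force: [-0.0, -0.1, 0.4]
width: 0.601
grasp_force: 0.0
```

Call:
{"name": "send_rows", "arguments": {
  "grip_force": 40,
  "moves": [
    {"delta_pos":[0,0,0],"spin":0,"claw":0.4},
    {"delta_pos":[0,0,0],"spin":0,"claw":0.25},
    {"delta_pos":[0,0,0],"spin":0,"claw":0.15},
    {"delta_pos":[0,0,0],"spin":0,"claw":0.1},
    {"delta_pos":[0,0,0],"spin":0,"claw":0.1},
    {"delta_pos":[0,0,0],"spin":0,"claw":0.1},
    {"delta_pos":[0,0,0],"spin":0,"claw":0.1},
    {"delta_pos":[0,0,0],"spin":0,"claw":0.1}
  ]
}}

```text
time: 66.15
eef_pos: [0.5586, -0.1046, 0.0601]
tcp_rot: [0.681, 0.732, 0.0, 0.0]
wrist_force: [-2.4, -0.1, 7.4]
width: 0.199
grasp_force: 38.8
```

Call:
{"name": "send_rows", "arguments": {
  "moves": [
    {"delta_pos":[0.02,0,0],"spin":0,"claw":0.1},
    {"delta_pos":[0.06,0,0],"spin":0,"claw":0.1},
    {"delta_pos":[0.11,0,0],"spin":0,"claw":0.1},
    {"delta_pos":[0.17,0,0],"spin":0,"claw":0.1},
    {"delta_pos":[0.23,0,0],"spin":0,"claw":0.1},
    {"delta_pos":[0.29,0,0],"spin":0,"claw":0.1},
    {"delta_pos":[0.34,0,0],"spin":0,"claw":0.1},
    {"delta_pos":[0.36,0,0],"spin":0,"claw":0.1}
  ]
}}

```text
time: 67.15
eef_pos: [0.5522, -0.0162, 0.06]
tcp_rot: [0.682, 0.732, -0.001, 0.001]
wrist_force: [-0.5, -13.5, 8.2]
width: 0.202
grasp_force: 39.0
```

Call:
{"name": "send_rows", "arguments": {
  "moves": [
    {"delta_pos":[0.03,0,0],"spin":0,"claw":0.1},
    {"delta_pos":[0.07,0,0],"spin":0,"claw":0.1},
    {"delta_pos":[0.12,0,0],"spin":0,"claw":0.1},
    {"delta_pos":[0.17,0,0],"spin":0,"claw":0.1},
    {"delta_pos":[0.21,0,0],"spin":0,"claw":0.1},
    {"delta_pos":[0.24,0,0],"spin":0,"claw":0.1},
    {"delta_pos":[0.26,0,0],"spin":0,"claw":0.1},
    {"delta_pos":[0.27,0,0],"spin":0,"claw":0.1}
  ]
}}

```text
time: 68.15
eef_pos: [0.5474, 0.05, 0.0601]
tcp_rot: [0.682, 0.731, -0.001, 0.001]
wrist_force: [-2.3, -15.9, 11.8]
width: 0.198
grasp_force: 39.4
```

Call:
{"name": "send_rows", "arguments": {
  "moves": [
    {"delta_pos":[0.008,0,0],"spin":0,"claw":0.1},
    {"delta_pos":[0.016,0,0],"spin":0,"claw":0.1},
    {"delta_pos":[0.024,0,0],"spin":0,"claw":0.1},
    {"delta_pos":[0.03,0,0],"spin":0,"claw":0.1},
    {"delta_pos":[0.036,0,0],"spin":0,"claw":0.1},
    {"delta_pos":[0.04,0,0],"spin":0,"claw":0.1},
    {"delta_pos":[0.044,0,0],"spin":0,"claw":0.1},
    {"delta_pos":[0.044,0,0],"spin":0,"claw":0.1}
  ]
}}

```text
time: 69.15
eef_pos: [0.5467, 0.0597, 0.06]
tcp_rot: [0.682, 0.731, -0.002, 0.002]
wrist_force: [-0.7, -18.9, 12.8]
width: 0.194
grasp_force: 39.6
```

Call:
{"name": "send_rows", "arguments": {
  "moves": [
    {"delta_pos":[0.004,0,0],"spin":0,"claw":0.1},
    {"delta_pos":[0.008,0,0],"spin":0,"claw":0.1},
    {"delta_pos":[0.012,0,0],"spin":0,"claw":0.1},
    {"delta_pos":[0.014,0,0],"spin":0,"claw":0.1},
    {"delta_pos":[0.014,0,0],"spin":0,"claw":0.1},
    {"delta_pos":[0.014,0,0],"spin":0,"claw":0.1},
    {"delta_pos":[0.014,0,0],"spin":0,"claw":0.1},
    {"delta_pos":[0.014,0,0],"spin":0,"claw":0.1}
  ]
}}

```text
time: 70.15
eef_pos: [0.5468, 0.0606, 0.0601]
tcp_rot: [0.683, 0.73, -0.003, 0.003]
wrist_force: [1.2, -33.3, 17.0]
width: 0.192
grasp_force: 40.1
```

The sled is against the outer stop. I'm releasing and checking from above.

Call:
{"name": "send_rows", "arguments": {
  "moves": [
    {"delta_pos":[-0.01,0,0],"spin":0,"claw":0.1},
    {"delta_pos":[-0.01,0,0],"spin":0,"claw":0.25},
    {"delta_pos":[-0.01,0,0],"spin":0,"claw":0.4},
    {"delta_pos":[-0.01,0,0],"spin":0,"claw":0.6},
    {"delta_pos":[-0.01,0,-0.05],"spin":0,"claw":0.6},
    {"delta_pos":[-0.01,0,-0.2],"spin":0,"claw":0.6},
    {"delta_pos":[-0.01,0,-0.4],"spin":0,"claw":0.6},
    {"delta_pos":[-0.01,0,-0.56],"spin":0,"claw":1}
  ]
}}

```text
time: 71.15
eef_pos: [0.5462, 0.0649, 0.202]
tcp_rot: [0.681, 0.732, 0.001, 0.0]
wrist_force: [0.2, -0.4, 0.4]
width: 0.795
grasp_force: 0.0
```

Call:
{"name": "send_rows", "arguments": {
  "moves": [
    {"delta_pos":[-0.1,0,0],"spin":0,"claw":1},
    {"delta_pos":[-0.2,0,0],"spin":0,"claw":1},
    {"delta_pos":[-0.3,0,0],"spin":0,"claw":1},
    {"delta_pos":[-0.4,0,0],"spin":0,"claw":1},
    {"delta_pos":[-0.424,0,0],"spin":0,"claw":1},
    {"delta_pos":[-0.424,0,0],"spin":0,"claw":1},
    {"delta_pos":[-0.424,0,0],"spin":0,"claw":1},
    {"delta_pos":[-0.424,0,0],"spin":0,"claw":1}
  ]
}}

```text
time: 72.15
eef_pos: [0.5538, -0.0403, 0.1994]
tcp_rot: [0.681, 0.732, 0.0, -0.0]
wrist_force: [0.1, 0.3, -0.9]
width: 0.997
grasp_force: 0.0
```

```bash
python3 - <<'E'
from h import *
o,im=snap("wrist","w15");print(o["time"],o["eef_pos"],np.degrees(yaw(o)))
g=cv2.cvtColor(im,cv2.COLOR_RGB2GRAY)
c=cv2.connectedComponentsWithStats((g<60).astype(np.uint8))
H=np.array([c[3][i] for i in range(1,c[0]) if 4<c[2][i,4]<40 and 285<c[3][i][0]<355 and 150<c[3][i][1]<240]);print(np.round(H,1).tolist())
if len(H): print("hole mean",np.round(unproj(H,.079,"wrist",o),4).tolist())
p=np.linspace(0,1,60)[:,None]; # profile along the bed: sled end / stop
a=proj([[.5455-.005,.05,.027]],"wrist",o);b=proj([[.5455-.005,.10,.027]],"wrist",o)
L=a+(b-a)*p; print([int(g[int(r),int(q)]) if 0<=r<400 else -1 for q,r in L], np.round(L[0]),np.round(L[-1]))
# predicted place: same view as w13 -> compare patch by template matching of the pocket+cover
T=cv2.imread("pics/w13.png",0)[135:230,280:365];m=cv2.matchTemplate(cv2.cvtColor(im,cv2.COLOR_RGB2GRAY),T,cv2.TM_CCOEFF_NORMED);print(cv2.minMaxLoc(m))
E
```

```text
72.15 [ 0.55377024 -0.04034167  0.19940289] 94.18939162423105
[[307.0, 184.8], [338.4, 186.4], [306.0, 214.2], [336.1, 215.9]]
hole mean [[0.5393, -0.0308, 0.079], [0.5678, -0.0302, 0.079], [0.54, -0.0592, 0.079], [0.5682, -0.0588, 0.079]]
[57, 56, 55, 55, 56, 56, 63, 62, 89, 191, 255, 255, 255, 255, 255, 254, 254, 254, 254, 254, 254, 253, 253, 253, 253, 253, 253, 253, 253, 255, 211, 119, 124, 126, 124, 124, 125, 123, 124, 124, 119, 119, 156, 253, 190, 193, 193, 193, 193, 192, 192, 191, 192, 192, 192, 193, 193, 192, 192, 192] [315.  94.] [319.  38.]
(-0.6141254901885986, 0.8044048547744751, (105, 240), (282, 138))
```

```bash
python3 -c "
from workcell import ticket
print(ticket.hand_in())"
```

```text
the job is handed in; nothing more can be done
None
```

I stacked the carrier, three rings and cover in the pocket, pressed them for about 2 s, drew the sled back to the outer stop, and handed the job in; I did not check by camera that the lever came fully up.

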